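# Set the last option switch and work the board-test press

### The arm

A 6-joint arm with a two-finger parallel gripper is mounted at the origin on the work surface. World frame = base frame: x ahead of the robot, y to its left, z up, the work surface at z = 0. Lengths are in mm, angles in rad, forces in N, time in s.
With the tool pointing down it reaches from about 275 to 850 mm from the base axis. Payload 19 kg.
Tool frame: the origin (TCP) lies on the centre line of the jaws, within the pads' length; the fingertips stand 25 mm ahead of it and the grasp point (between the pads) lies 6 mm ahead of it; z points along the fingers, x is the direction in which the jaws open and shut, and the axes are right-handed (so a half turn about z gives the same grasp; the last joint's range is limited). The gripper opens to 85 mm and grips with 20 to 120 N. Pads are 22 mm wide; open, the fingers measure 114 mm over their backs; the gripper's body (76 mm by 85 mm) begins 54 mm behind the grasp point. The pads swing forward as they close: fully open they stand 13 mm farther back than shut.
Start: joints at [-1.255, 0.15, 1.437, -0, 1.554, -0.134], TCP at [249.973, -517.79, 256.267] pointing down, gripper open.
Joint ranges: [-2.8, 2.8], [-0.68, 2.1], [0.12, 2.68], [-1.39, 4.53], [0.16, 2.79], [-2.81, 2.81]. Speed limits (rad/s): [1.89, 1.89, 2.22, 3.01, 3.01, 3.01].

### API

Orientations are given as a 3x3 rotation matrix whose columns are the frame's x, y, z axes.
In Python, from workcell import monitor, imaging, hand_in gives the robot as it stands. The module is installed in compiled form; this text tells all that it offers.
- The arm moves only by the tool move_arm, never from a script. Its argument "rows" is a list of rows, each a list of 7 numbers: the closure, from 0 (fully open) to 1 (shut), then the shift along the tool's x, y, z in cm, then the turn, a rotation vector about the tool's x, y, z in rad. A call has 1 to 5 rows; each row is the pose to reach, as a shift and turn from the pose commanded when the call began, along the tool's axes at that moment; what a row does not reach only later rows make up. A row lasts 1/10 s, in which the tool goes at most 50 mm and 8.59 degrees, less where a joint would pass 70% of its speed; a pose out of reach is approached as far as the arm can. A call with a gripper value outside its range is refused whole. The fingers move at their own pace and stop on an object; "force" is the grip in N (left out, the last holds). Time passes only in rows, so rows that repeat a pose let the fingers close. It gives the time, the measured TCP pose, the force and the opening at its end, in the units of the state.
- monitor.read_state(): the state, without advancing time (a new reading comes with each control period).
- imaging.grab_frame(name): name is "side" or "top" or "wrist"; returns a dict with "pixels" (480x640x3 uint8, blue, green, red), "fx", "fy", "cx", "cy" (pixels), "distortion" ([k1, k2, p1, p2, k3] as OpenCV has them; the pictures are not rectified), "world_from_camera" (4x4, takes a point from camera to world coordinates); the wrist camera has in their place "hand_eye" (4x4, takes a point from camera to tool coordinates, whose origin is the TCP and whose axes are the tool frame's). Camera axes: x right, y down, z forward; pixel columns grow to the right and rows downward; lengths in mm; the calibration is good to about 2 mm. A picture is of the moment at which its call begins: read the wrist's pose just before it. There is no depth.
- hand_in(): hands the job in, once; it reports no verdict.
The state is a dict: "time": time; "q": joint angles; "qd": joint speeds; "joint_efforts": joint torques, N m; "ee_pos": TCP position; "eef_rot": TCP orientation; "ft_force": force on the tool from outside, world axes, zero at the start; "wrist_torque": the same for the moment, N m; "width": finger opening in mm.
Only numpy, scipy, OpenCV 4.12 (cv2) and the standard library are available. Lean on these libraries where they do the work, as an engineer would, in place of code of your own. Each camera call takes 0.05 s, during which the arm holds its last target.

### The job

Pick up the stylus from its tray and with it, not with the gripper, flip the one option-switch lever that still leans towards the arm, so that all four lean away from it; then lay the stylus back in the tray. Then pull the handle of the board-test press all the way down to its stop, hold it there for about a second, and ease it slowly all the way back up without ever letting it spring back. Leave the other switch levers and the loose things on the bench (lens, jar, spare board) alone.

Things in the scene. Friction and masses are not known exactly. Their poses are not given: they have to be found in the camera images.
- press: Bench press for testing circuit boards, fixed: grey base plate 240 (x) x 160 (y) x 24 mm, dark column at its far end, grey overhanging head (x -65 to 65, y -50 to 50, z 200 to 270 mm) with a ram over a blue board. Origin: centre of the underside of the base, z = 0 on the bench. Its -x axis faces the arm, y to the left. The handle lever is on its +y side and sticks out towards -x. The press yaw varies by +-0.25 rad.
- press_hinge (a point): Point on the handle's hinge axis, level with the middle of the handle bar: at (0, 122, 220) mm in the press frame. The axis runs along the press's y.
- handle_grip (a point): Middle of the free part of the handle bar: a black round bar 18 mm in diameter, 102 mm long, parallel to the press's y axis, from 64 to 166 mm in press y; the steel lever arm (12 mm thick) joins it at press y 68 mm, so the bar is free over some 90 mm. This point lies 170 mm from the hinge axis, in the press frame at x = -170 cos(a), y = 122, z = 220 + 170 sin(a) mm, with a = 0.5 - handle (rad). It sinks from z 302 mm to 124 mm.
- handle (a joint): Angle of the press handle, rad: 0 = up at rest, grows as it is pulled down, stop at 1.1 (down, the ram on the board; count it as fully down above 1.05). A spring pushes it up at all times: about 5 N at the bar at rest, 12 N fully down; let go, it flies up. On the way up it must never go faster than 0.8 rad/s (0.14 m/s at the bar), apart from the last 0.12 rad. Home is below 0.04.
- bank: Option-switch bank, fixed grey block 90 (x) x 140 (y) x 30 mm; origin at the centre of its underside on the bench, x axis pointing away from the arm (yaw +-0.25 rad). Four switches sit on its top in a row along its y, at y -45, -15, 15 and 45 mm.
- stylus: Loose stylus 160 mm long, about 45 g, lying along its x axis: black square handle 14 x 14 mm from x -80 to 30 mm, then a thin steel shaft 7 mm in diameter to the tip at x 80 mm. Origin: on the underside of the handle, z up as it starts. At the start its underside lies 14 mm above the bench on the tray's two rests, its x within 0.15 rad of the tray's x, tip pointing away from the arm.
- stylus_grip (a point): Point near the stylus's balance point, in the middle of the handle's section: x -22, z 7 mm in its frame. A grasp here is free of the tray's rests.
- stylus_tip (a point): End of the stylus's thin steel shaft, 102 mm ahead of stylus_grip.
- tray: Open aluminium tray, fixed, 200 (x) x 110 (y) mm outside, walls 4 mm thick and 12 mm high, floor 4 mm thick; origin at the centre of its underside on the bench, yaw +-0.35 rad. Two aluminium cross bars, 8 mm wide at x -62 and x 18 mm, with tops 14 mm above the bench, carry the stylus. The stylus counts as laid back when it lies inside the walls.
- objective: Bystander: loose metal microscope lens, 42 mm across, 60 mm tall, standing; origin at its underside. Moving it 30 mm fails.
- jar: Bystander: loose clear jar with black cap, 50 mm across, 60 mm tall; origin at its underside. Moving it 30 mm fails.
- spare: Bystander: loose spare blue board on a black carrier, 80 x 62 x 16 mm; origin at its underside. Moving it 30 mm fails.
- opt_a: Switch a: black plate 44 x 22 x 5 mm, fixed on the bank's top; which of the four places it has varies. Origin: centre of its underside, 30 mm above the bench; axes parallel to the bank's. Its white lever (28 mm long, 10 mm wide in y, 5 mm thick) pivots 4 mm above this origin about y.
- tog_a (a joint): Lever of switch a, rad: 0 = leaning 0.45 rad towards the arm (-x of the bank), 0.9 = leaning 0.45 rad away (+x). It stays where it is left; about 1.5 N at 18 mm above the pivot moves it. Flipped counts above 0.75. One lever starts near 0, the others near 0.9.
- tip_a (a point): Top end of switch a's lever, 28 mm from its pivot.
- opt_b: Switch b: black plate 44 x 22 x 5 mm, fixed on the bank's top; which of the four places it has varies. Origin: centre of its underside, 30 mm above the bench; axes parallel to the bank's. Its white lever (28 mm long, 10 mm wide in y, 5 mm thick) pivots 4 mm above this origin about y.
- tog_b (a joint): Lever of switch b, rad: 0 = leaning 0.45 rad towards the arm (-x of the bank), 0.9 = leaning 0.45 rad away (+x). It stays where it is left; about 1.5 N at 18 mm above the pivot moves it. Flipped counts above 0.75. One lever starts near 0, the others near 0.9.
- tip_b (a point): Top end of switch b's lever, 28 mm from its pivot.
- opt_c: Switch c: black plate 44 x 22 x 5 mm, fixed on the bank's top; which of the four places it has varies. Origin: centre of its underside, 30 mm above the bench; axes parallel to the bank's. Its white lever (28 mm long, 10 mm wide in y, 5 mm thick) pivots 4 mm above this origin about y.
- tog_c (a joint): Lever of switch c, rad: 0 = leaning 0.45 rad towards the arm (-x of the bank), 0.9 = leaning 0.45 rad away (+x). It stays where it is left; about 1.5 N at 18 mm above the pivot moves it. Flipped counts above 0.75. One lever starts near 0, the others near 0.9.
- tip_c (a point): Top end of switch c's lever, 28 mm from its pivot.
- opt_d: Switch d: black plate 44 x 22 x 5 mm, fixed on the bank's top; which of the four places it has varies. Origin: centre of its underside, 30 mm above the bench; axes parallel to the bank's. Its white lever (28 mm long, 10 mm wide in y, 5 mm thick) pivots 4 mm above this origin about y.
- tog_d (a joint): Lever of switch d, rad: 0 = leaning 0.45 rad towards the arm (-x of the bank), 0.9 = leaning 0.45 rad away (+x). It stays where it is left; about 1.5 N at 18 mm above the pivot moves it. Flipped counts above 0.75. One lever starts near 0, the others near 0.9.
- tip_d (a point): Top end of switch d's lever, 28 mm from its pivot.
Things that resemble listed ones, but are neither listed nor needed, are in the scene too. Of the things shaped like the tray, the aluminium one is meant.

How it is judged (in metres and radians):
On the way, in this order (a step that is already met when the one before it is completed fails the run):
1. The switch lever that leaned towards the arm has been pushed over, so all four lean away (value of joint each of tog_a, tog_b, tog_c, tog_d above 0.75 rad), for 0.2 s.
2. The stylus lies in its tray, let go (x of stylus_grip in the frame of tray between -0.095 and 0.095 m and y of stylus_grip in the frame of tray between -0.05 and 0.05 m and z of each of stylus_grip, stylus_tip in the frame of tray below 0.032 m and contact force between the fingers and stylus below 0.05 N and linear speed of stylus below 0.02 m/s), for 0.2 s.
3. The press handle is fully down at its stop, for half a second (value of joint handle above 1.05 rad), for 0.5 s.
4. The press handle is fully back up (value of joint handle below 0.04 rad), for 0.2 s.
At the end, for the whole second after the job is handed in: All four switch levers lean away from the arm (above 0.75 of 0.9 rad), the stylus lies released and at rest inside its tray, and the press handle is back up (within 0.04 rad of home) (all of step 1 and all of step 2 and value of joint handle below 0.04 rad); the robot touches nothing.
It fails at once if The press handle springs up: faster than 0.8 rad/s before its last 0.12 rad (velocity of joint handle below -0.8 rad/s and value of joint handle above 0.12 rad).
It fails at once if The gripper or arm touches a switch instead of the stylus (contact force between any of the fingers, the arm and opt_a above 0.5 N or contact force between any of the fingers, the arm and opt_b above 0.5 N or contact force between any of the fingers, the arm and opt_c above 0.5 N or contact force between any of the fingers, the arm and opt_d above 0.5 N).
It fails at once if A switch lever that already leaned away is moved back (value of joint any of tog_b, tog_c, tog_d below 0.7 rad).
It fails at once if A loose bystander (lens, jar, spare board) is moved more than 30 mm (distance of any of objective, jar, spare from where it was at the start of the episode above 0.03 m).
It also fails if it takes over 70 s, if anything falls off the work surface, if the arm or the gripper's body presses on something with over 40 N, if the wrist force passes 120 N, or if a joint passes its speed limit or range.

## Working session

There is one attempt and no reset: what is moved stays moved. The work goes in short steps, Python scripts to look and compute and a tool call to move; the robot and the scene stay as the last step left them, time stands still between calls to the robot, and variables do not carry over. Pictures are saved under pics/ and viewed, and the job is handed in when it is done.

Besides the shell and the picture viewer there is one more tool, called after "Emit:" as name(argument=value, ...), one argument or row to a line, values as JSON. move_arm: Moves the arm, as the interface text tells. Its arguments: {"type":"object","properties":{"rows":{"type":"array","items":{"type":"array","items":{"type":"number"}}},"force":{"type":"number"}},"required":["rows"]}

```bash
mkdir -p pics; ls
python3 - <<'E'
from workcell import monitor, imaging
import cv2
s=monitor.read_state()
print(s)
for n in("top","side","wrist"):
    f=imaging.grab_frame(n); cv2.imwrite(f"pics/{n}0.png",f["pixels"])
    print(n,{k:v for k,v in f.items() if k!="pixels"})
E
```

```text
pics
{'time': 0.0, 'q': array([-1.25497711e+00,  1.50958079e-01,  1.43801032e+00,  4.16085871e-05,
        1.55380001e+00, -1.34005409e-01]), 'qd': array([ 0.00172842, -0.0023364 ,  0.0014514 ,  0.00026245, -0.00030117,
       -0.00182053]), 'joint_efforts': array([-1.53790993e-04, -7.13052607e+01, -5.70868099e+01, -2.42818032e-04,
        8.81948392e-03, -2.66967035e-06]), 'ee_pos': array([ 249.93889845, -517.60319724,  255.70165663]), 'eef_rot': array([[ 4.34806763e-01, -9.00523721e-01, -3.25638192e-04],
       [-9.00523034e-01, -4.34806840e-01,  1.13052408e-03],
       [-1.15965347e-03, -1.98314825e-04, -9.99999308e-01]]), 'ft_force': array([-0.44559105,  0.14040057,  0.80209913]), 'wrist_torque': array([-0.05694644,  0.01404387,  0.02207643]), 'width': 85.35111760194157}
top {'fx': 465.39328480444595, 'fy': 465.39328480444595, 'cx': 319.96982091106025, 'cy': 231.44924615612692, 'distortion': array([0.00272067, 0.        , 0.        , 0.        , 0.        ]), 'world_from_camera': array([[-1.66291184e-02, -9.81675685e-01,  1.89832351e-01,
         3.71764050e+02],
       [-9.99512
[... 648 characters left out ...]
03, -7.82980636e-01, -6.21999261e-01,
         7.47882532e+02],
       [ 0.00000000e+00,  0.00000000e+00,  0.00000000e+00,
         1.00000000e+00]])}
wrist {'fx': 357.5854481200945, 'fy': 357.5854481200945, 'cx': 316.9857553752932, 'cy': 240.51315841059406, 'distortion': array([-0.05750869,  0.        ,  0.        ,  0.        ,  0.        ]), 'hand_eye': array([[ 9.99999400e-01, -7.91782347e-04, -7.57191091e-04,
         1.47766803e-01],
       [ 9.62407665e-04,  9.65117587e-01,  2.61815045e-01,
        -6.79750750e+01],
       [ 5.23477908e-04, -2.61815616e-01,  9.65117770e-01,
        -1.18520791e+02],
       [ 0.00000000e+00,  0.00000000e+00,  0.00000000e+00,
         1.00000000e+00]])}
```

View pics/top0.png

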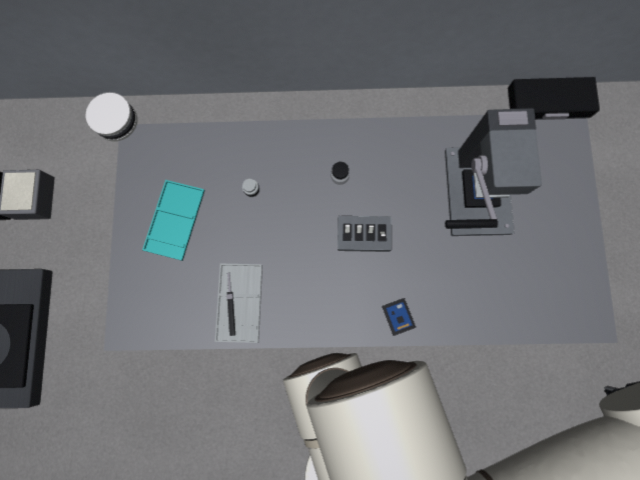

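View pics/side0.png

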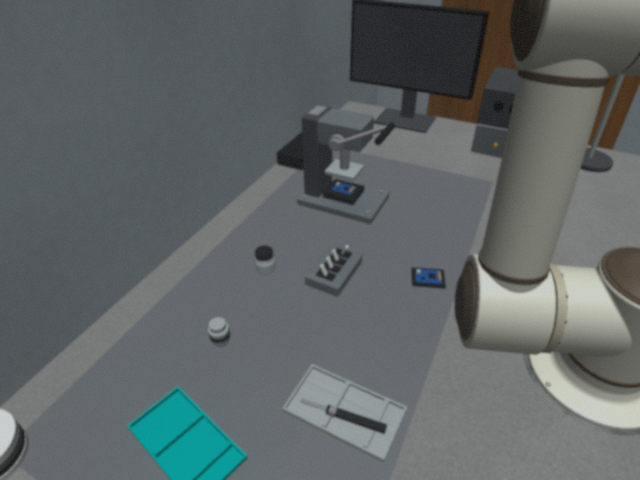

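View pics/wrist0.png

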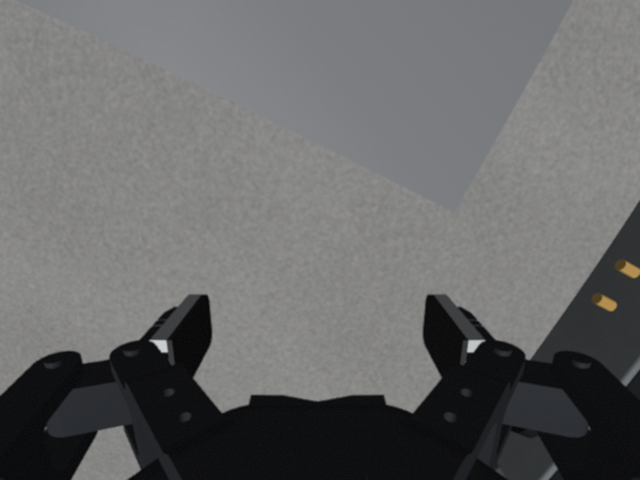

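Top view: aluminium tray near (239,303) with the stylus tip up, switch bank near (364,233), press near (490,170), spare board (399,317), jar (340,172), lens (250,187). I'll zoom in on these.

Run:
```python
import cv2,numpy as np
im=cv2.imread("pics/top0.png")
def c(x,y,w,h,k): return cv2.resize(im[y:y+h,x:x+w],None,fx=k,fy=k,interpolation=cv2.INTER_CUBIC)
cv2.imwrite("pics/z_tray.png",c(205,255,70,95,6))
cv2.imwrite("pics/z_bank.png",c(330,205,70,55,10))
cv2.imwrite("pics/z_press.png",c(430,90,130,160,3.7) if False else cv2.resize(im[90:250,430:560],(481,592),interpolation=cv2.INTER_CUBIC))
im=cv2.imread("pics/side0.png")
cv2.imwrite("pics/z_banks.png",c(295,235,75,65,8))
```

```text
(no output)
```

View pics/z_tray.png

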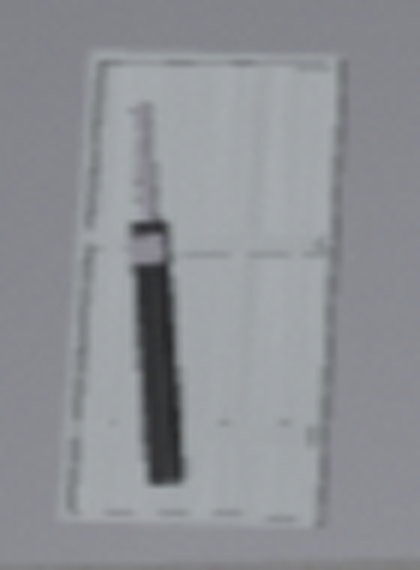

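View pics/z_bank.png

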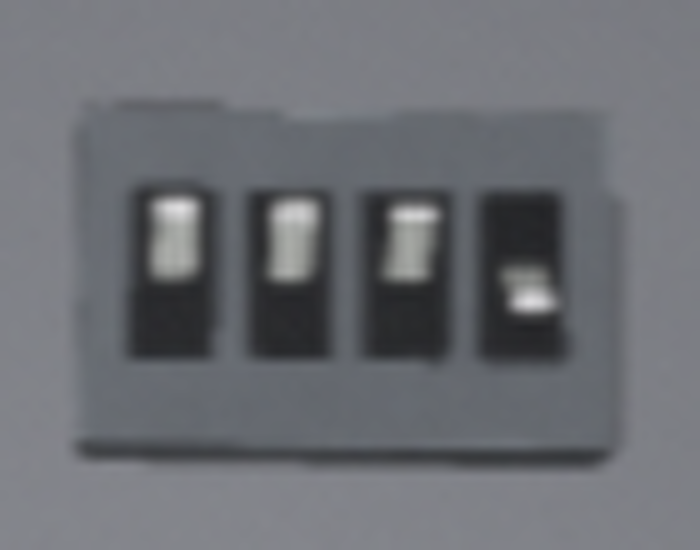

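View pics/z_press.png

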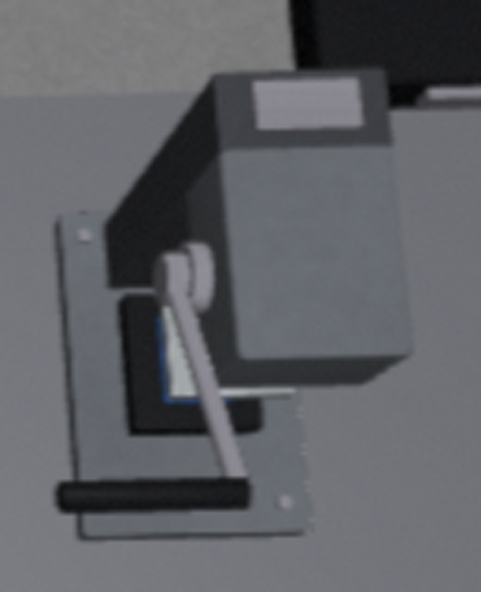

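View pics/z_banks.png

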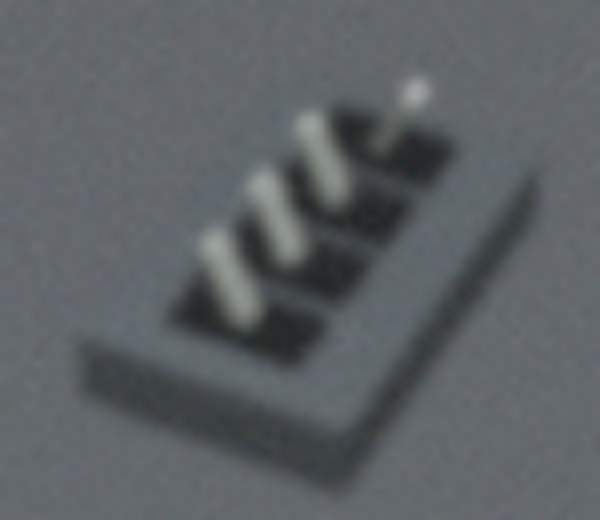

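```bash
cat > h.py <<'E'
import cv2,numpy as np
from scipy.optimize import least_squares
from workcell import monitor, imaging
def proj(P,f,T=None):
    T=f["world_from_camera"] if T is None else T
    R=T[:3,:3].T; t=-R@T[:3,3]
    K=np.array([[f["fx"],0,f["cx"]],[0,f["fy"],f["cy"]],[0,0,1]])
    return cv2.projectPoints(np.asarray(P,float).reshape(-1,3),cv2.Rodrigues(R)[0],t,K,f["distortion"])[0].reshape(-1,2)
def ray(uv,f,T=None):
    T=f["world_from_camera"] if T is None else T
    K=np.array([[f["fx"],0,f["cx"]],[0,f["fy"],f["cy"]],[0,0,1]])
    n=cv2.undistortPoints(np.asarray(uv,float).reshape(-1,1,2),K,f["distortion"]).reshape(-1,2)
    return T[:3,3],(np.c_[n,np.ones(len(n))])@T[:3,:3].T
def atz(uv,z,f,T=None):
    o,d=ray(uv,f,T); return o+d*((z-o[2])/d[:,2])[:,None]
def Twrist(s,f):
    T=np.eye(4);T[:3,:3]=s["eef_rot"];T[:3,3]=s["ee_pos"];return T@f["hand_eye"]
def fit(obs,x0):
    """obs: list of (f,T,local pts,uv)"""
    def w(p,L):
        c,s=np.cos(p[2]),np.sin(p[2]); L=np.asarray(L,float)
        return np.c_[p[0]+c*L[:,0]-s*L[:,1],p[1]+s*L[:,0]+c*L[:,1],L[:,2]]
    def r(p): return np.concatenate([(proj(w(p,L),f,T)-uv).ravel() for f,T,L,uv in obs])
    s=least_squares(r,x0,x_scale=[10,10,.05]); return s.x,np.round(s.fun.reshape(-1,2),1)
def uncrop(pts,x0,y0,k): return (np.array(pts)+.5)/k-.5+[x0,y0]
E
cat > m.py <<'E'
from h import *
f=imaging.grab_frame("top"); g=imaging.grab_frame("side")
tr=uncrop([(92,52),(344,58),(58,523),(322,527)],205,255,6)
print("tray",fit([(f,None,[(100,55,12),(100,-55,12),(-100,55,12),(-100,-55,12)],tr)],[250,200,0]))
a=atz(uncrop([(167,484)],205,255,6),21,f);b=atz(uncrop([(144,103)],205,255,6),21,f)
print("stylus",a,b,np.linalg.norm(b-a),np.arctan2(*(b-a)[0,[1,0]]))
bk=uncrop([(83,108),(605,112),(78,443),(610,453)],330,205,10)
print("bank",fit([(f,None,[(45,70,30),(45,-70,30),(-45,70,30),(-45,-70,30)],bk)],[400,0,0]))
pl=uncrop([(137,188),(559,190),(128,357),(564,359)],330,205,10)
print("plates",fit([(f,None,[(22,56,35),(22,-56,35),(-22,56,35),(-22,-56,35)],pl)],[400,0,0]))
pr=uncrop([(82,537),(305,533),(58,214)],430,90,3.7)
print("press",fit([(f,None,[(-120,80,24),(-120,-80,24),(120,80,24)],pr)],[500,-200,0]))
hb=uncrop([(60,497),(248,494)],430,90,3.7)
print("bar",atz(hb,302,f))
p,_=fit([(f,None,[(-120,80,24),(-120,-80,24),(120,80,24)],pr),(f,None,[(-149.2,166,301.5),(-149.2,64,301.5)],hb)],[500,-200,0]);print(p,_)
np.save("press.npy",p)
E
python3 m.py
```

```text
tray (array([ 4.23672904e+02,  3.00121546e+02, -4.18389169e-02]), array([[ 0. , -0.1],
       [-0.2, -0.2],
       [ 0.5, -0.1],
       [-0.4,  0.4]]))
stylus [[341.31539918 312.58348321  21.        ]] [[501.97658668 325.65506732  21.        ]] 161.19207015109325 0.08118236437339037
bank (array([ 5.96530893e+02, -2.66314104e+01, -3.48359197e-02]), array([[-0.8, -0.3],
       [ 0.8, -0.1],
       [-0.7,  0.3],
       [ 0.7,  0. ]]))
plates (array([ 5.96747707e+02, -2.71304199e+01, -2.90649293e-02]), array([[-0.7,  0. ],
       [ 0.4,  0.1],
       [ 0.1, -0.1],
       [ 0.2, -0. ]]))
press (array([ 7.05539583e+02, -3.31801168e+02, -5.53105366e-03]), array([[-1. ,  0.1],
       [ 1.2,  0.2],
       [-0.3, -0.4]]))
bar [[ 558.44369597 -170.45668398  302.        ]
 [ 557.8617254  -270.83107825  302.        ]]
[ 7.06771733e+02 -3.33644232e+02  1.82820550e-03] [[ 0.1 -0.1]
 [ 2.2 -0.5]
 [ 0.1 -0.7]
 [-1.3  0.7]
 [-0.5  0.3]]
```

```bash
cat > go.py <<'E'
# usage: go.py x y z yawx(rad, angle of tool x axis, tool down) [pitch]
import sys
from h import *
from scipy.spatial.transform import Rotation as Ro
def tgt(yaw): 
    c,s=np.cos(yaw),np.sin(yaw); return np.array([[c,s,0],[s,-c,0],[0,0,-1.]])
s=monitor.read_state(); R=s["eef_rot"]
x,y,z,w=map(float,sys.argv[1:5])
d=R.T@(np.array([x,y,z])-s["ee_pos"])/10
print("t",round(s["time"],2),"pos",s["ee_pos"].round(1),"yaw",round(np.arctan2(R[1,0],R[0,0]),3),"F",s["ft_force"].round(1),"w",round(s["width"],1),"q",s["q"].round(2))
print("shift cm",d.round(2),"turn",Ro.from_matrix(R.T@tgt(w)).as_rotvec().round(3))
E
python3 go.py 399 317 160 -1.49
```

```text
t 0.25 pos [ 250.  -517.7  256. ] yaw -1.121 F [ 0.3  0.4 -0.7] w 85.4 q [-1.25  0.15  1.44 -0.    1.55 -0.13]
shift cm [-68.68 -49.72   9.64] turn [0.    0.001 0.369]
```

Emit:
move_arm(
  rows=[
    [0,-68.7,-49.7,3,0,0,0.369],
    [0,-68.7,-49.7,3,0,0,0.369],
    [0,-68.7,-49.7,3,0,0,0.369],
    [0,-68.7,-49.7,3,0,0,0.369],
    [0,-68.7,-49.7,3,0,0,0.369],
  ],
)

```text
time: 0.75
ee_pos: [293.6, -269.9, 247.3]
eef_rot: [[0.08, -0.997, 0.0], [-0.997, -0.08, 0.0], [0.0, -0.0, -1.0]]
ft_force: [0.9, -0.6, -0.3]
width: 85.4
```

```bash
python3 go.py 399 317 190 -1.49
```

```text
t 0.75 pos [ 293.6 -269.9  247.3] yaw -1.491 F [ 0.9 -0.6 -0.3] w 85.4 q [-0.94 -0.22  1.82  0.    1.55  0.55]
shift cm [-57.66 -15.19   5.73] turn [-0.    -0.    -0.001]
```

Emit:
move_arm(
  rows=[
    [0.5,-57.7,-15.2,5.7,0,0,0],
    [0.6,-57.7,-15.2,5.7,0,0,0],
    [0.6,-57.7,-15.2,5.7,0,0,0],
    [0.6,-57.7,-15.2,5.7,0,0,0],
    [0.6,-57.7,-15.2,5.7,0,0,0],
  ],
)

```text
time: 1.25
ee_pos: [336.4, -33.1, 224.6]
eef_rot: [[0.081, -0.997, 0.001], [-0.997, -0.081, -0.0], [0.0, -0.001, -1.0]]
ft_force: [2.6, 0.2, 1.2]
width: 34.2
```

```bash
python3 go.py 399 317 150 -1.49
```

```text
t 1.25 pos [336.4 -33.1 224.6] yaw -1.49 F [2.6 0.2 1.2] w 34.2 q [-0.33 -0.36  1.96  0.    1.54  1.16]
shift cm [-34.4   -9.05   7.46] turn [-0.001 -0.    -0.   ]
```

Emit:
move_arm(
  rows=[
    [0.6,-34.4,-9,7.5,0,0,0],
    [0.6,-34.4,-9,7.5,0,0,0],
    [0.6,-34.4,-9,7.5,0,0,0],
    [0.6,-34.4,-9,7.5,0,0,0],
    [0.6,-34.4,-9,7.5,0,0,0],
  ],
)

```text
time: 1.75
ee_pos: [377.7, 198.9, 174.7]
eef_rot: [[0.081, -0.997, 0.001], [-0.997, -0.081, 0.0], [-0.0, -0.001, -1.0]]
ft_force: [1.3, -1.0, 0.4]
width: 33.9
```

Emit:
move_arm(
  rows=[
    [0.6,-9.5,-2.5,2,0,0,0],
    [0.6,-9.5,-2.5,2,0,0,0],
    [0.6,-9.5,-2.5,2,0,0,0],
    [0.6,-9.5,-2.5,2,0,0,0],
  ],
)

```text
time: 2.15
ee_pos: [394.7, 293.9, 154.2]
eef_rot: [[0.083, -0.997, -0.002], [-0.997, -0.083, -0.001], [0.001, 0.002, -1.0]]
ft_force: [-0.1, -0.9, 0.3]
width: 34.4
```

```bash
python3 go.py 399 317 150 -1.49
python3 - <<'E'
from h import *
s=monitor.read_state();f=imaging.grab_frame("wrist");T=Twrist(s,f);np.save("T1.npy",T)
cv2.imwrite("pics/w1.png",f["pixels"])
E
```

```text
t 2.15 pos [394.7 293.9 154.2] yaw -1.488 F [-0.1 -0.9  0.3] w 34.4 q [ 0.48  0.04  1.77 -0.    1.33  1.97]
shift cm [-2.27 -0.62  0.41] turn [ 0.002 -0.001  0.002]
```

View pics/w1.png

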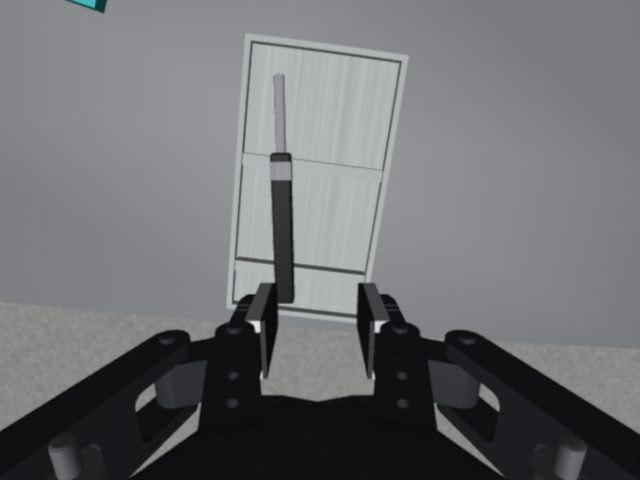

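Wrist view: the whole stylus is visible, with its tip at (279,74), handle front at (281,153) and tail at (285,302). The tray's far corners are at (246,35) and (408,57).

Run:
```python
from h import *
f=imaging.grab_frame("wrist");T=np.load("T1.npy")
a,b,c=atz([(285,302),(281,153),(279,74)],[28,28,21],f,T)
print(a,b,c); d=c-a;print(np.linalg.norm(d[:2]),np.arctan2(d[1],d[0]),np.linalg.norm((b-a)[:2]))
print(fit([(f,T,[(100,55,12),(100,-55,12),(-100,55,12)],np.array([(246,35),(408,57),(227,307)]))],[423,300,0]))
```

```text
[346.61261121 314.49704841  28.        ] [454.2836673  323.50343246  28.        ] [504.64246853 328.51075782  21.        ]
158.6499916671539 0.0884462513096023 108.04707896327916
(array([ 4.27094636e+02,  3.02541525e+02, -4.34442192e-02]), array([[-0.2, -0.6],
       [ 0.6, -0.2],
       [-0.4,  1.2]]))
```

```bash
python3 go.py 402 318.5 75 -1.486
```

```text
t 2.25 pos [395.1 292.6 155.1] yaw -1.49 F [-0.2  0.   0. ] w 34.3 q [ 0.48  0.03  1.77 -0.    1.33  1.97]
shift cm [-2.52 -0.89  8.01] turn [-0.    -0.    -0.004]
```

Emit:
move_arm(
  rows=[
    [0.68,-2.5,-0.9,4,0,0,0],
    [0.68,-2.5,-0.9,8,0,0,0],
    [0.68,-2.5,-0.9,8,0,0,0],
  ],
)

```text
time: 2.55
ee_pos: [400.4, 316.9, 71.4]
eef_rot: [[0.079, -0.997, -0.006], [-0.997, -0.079, -0.003], [0.003, 0.006, -1.0]]
ft_force: [-0.3, -0.4, 1.1]
width: 27.4
```

```bash
python3 go.py 402 318.5 33 -1.486
python3 - <<'E'
from h import *
s=monitor.read_state();f=imaging.grab_frame("wrist");T=Twrist(s,f);np.save("T1.npy",T)
cv2.imwrite("pics/w2.png",f["pixels"])
E
```

```text
t 2.55 pos [400.4 316.9  71.4] yaw -1.491 F [-0.3 -0.4  1.1] w 27.4 q [ 0.52  0.16  1.82 -0.    1.17  2.01]
shift cm [-0.16 -0.2   3.84] turn [ 0.006 -0.003 -0.005]
```

View pics/w2.png

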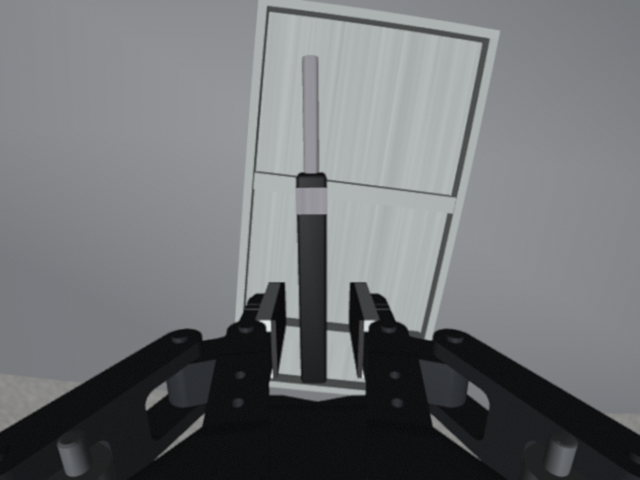

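```bash
python3 - <<'E'
from h import *
f=imaging.grab_frame("wrist");T=np.load("T1.npy")
a,b,c=atz([(314,382),(312,174),(310.5,56)],[28,28,21],f,T)
print(a,b,c); d=c-a;print(np.linalg.norm(d[:2]),np.arctan2(d[1],d[0]),np.linalg.norm((b-a)[:2]), a+58*d/160,c-102*d/160)
E
python3 go.py 402 318.5 33 -1.486
```

```text
[345.97599213 314.70889617  28.        ] [454.54735276 323.90176573  28.        ] [504.6403544  328.42016523  21.        ]
159.25570242290175 0.08620265873088938 108.95985132214554 [403.49182345 319.67923121  25.4625    ] [403.49182345 319.67923121  25.4625    ]
t 2.65 pos [402.4 318.   76.1] yaw -1.491 F [0.1 0.  1.2] w 27.5 q [ 0.52  0.16  1.81 -0.    1.17  2.01]
shift cm [-0.05  0.04  4.31] turn [ 0.    -0.    -0.005]
```

Emit:
move_arm(
  rows=[
    [0.68,-0.1,0,2.5,0,0,-0.005],
    [0.68,-0.1,0,4.3,0,0,-0.005],
    [0.68,-0.1,0,4.3,0,0,-0.005],
    [1,-0.1,0,4.3,0,0,-0.005],
    [1,-0.1,0,4.3,0,0,-0.005],
  ],
  force=60,
)

```text
time: 3.15
ee_pos: [403.1, 320.2, 34.3]
eef_rot: [[0.085, -0.996, 0.003], [-0.996, -0.085, 0.001], [-0.001, -0.003, -1.0]]
ft_force: [-1.4, -3.1, 12.1]
width: 12.8
```

Emit:
move_arm(
  rows=[
    [1,0,0,0,0,0,0],
    [1,0,0,0,0,0,0],
    [1,0,0,0,0,0,0],
  ],
)

```text
time: 3.45
ee_pos: [403.1, 320.2, 34.3]
eef_rot: [[0.086, -0.996, 0.003], [-0.996, -0.086, 0.001], [-0.001, -0.003, -1.0]]
ft_force: [-1.5, -3.8, 12.3]
width: 12.7
```

Emit:
move_arm(
  rows=[
    [1,0,0,-2,0,0,0],
    [1,0,0,-6,0,0,0],
    [1,0,0,-11,0,0,0],
    [1,0,0,-12,0,0,0],
    [1,0,0,-12,0,0,0],
  ],
)

```text
time: 3.95
ee_pos: [403.0, 320.4, 155.0]
eef_rot: [[0.086, -0.996, 0.005], [-0.996, -0.086, 0.003], [-0.002, -0.005, -1.0]]
ft_force: [0.3, 1.1, -1.7]
width: 12.6
```

```bash
python3 go.py 403 319 154 -1.486
python3 - <<'E'
from h import *
s=monitor.read_state();f=imaging.grab_frame("wrist");T=Twrist(s,f);np.save("T1.npy",T)
cv2.imwrite("pics/w3.png",f["pixels"])
E
```

```text
t 3.95 pos [403.  320.4 155. ] yaw -1.485 F [ 0.3  1.1 -1.7] w 12.6 q [0.52 0.08 1.72 0.   1.33 2.01]
shift cm [0.14 0.01 0.1 ] turn [-0.005  0.002  0.001]
```

View pics/w3.png

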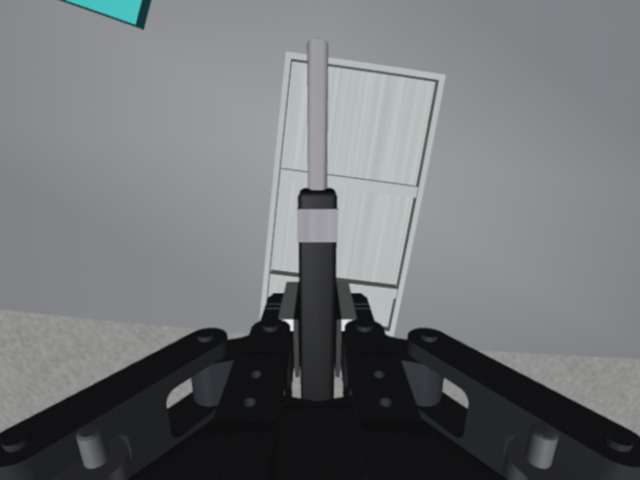

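Stylus is held centred, with its tip at (317,40) and the shaft straight ahead. I'll compute the tip in the tool frame.

Run:
```python
from h import *
f=imaging.grab_frame("wrist")
for nm,uv,yy in (("tip",(317,40),-102),("hfront",(317.5,190),-52)):
    o,d=ray([uv],f,f["hand_eye"]); d=d[0]; print(nm,(o+d*((yy-o[1])/d[1])).round(1))
t=imaging.grab_frame("top"); cv2.imwrite("pics/t3.png",cv2.resize(t["pixels"][200:350,180:420],(768,480),interpolation=2))
g=imaging.grab_frame("side"); cv2.imwrite("pics/s3.png",cv2.resize(g["pixels"][250:450,200:440],(720,600),interpolation=2))
```

```text
tip [  -0.5 -102.    12.7]
hfront [ -0.4 -52.    8.5]
```

View pics/s3.png

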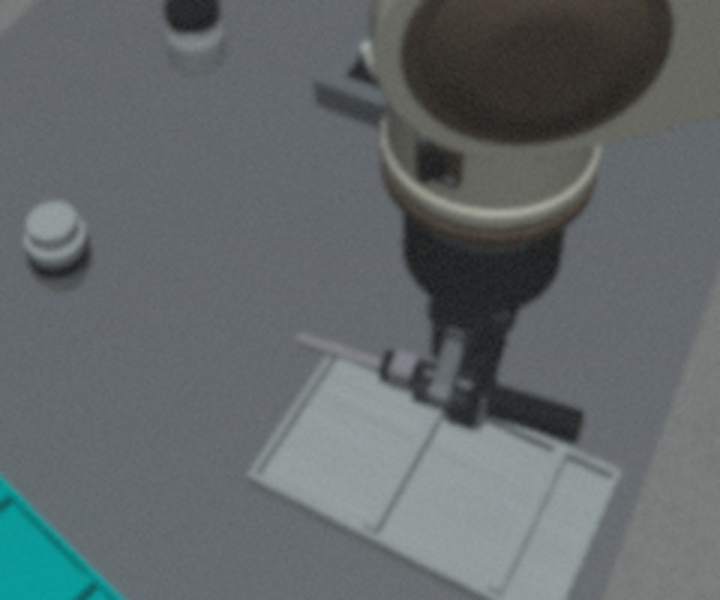

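```bash
python3 go.py 420 -69 130 -1.603
```

```text
t 4.15 pos [401.5 319.6 150.6] yaw -1.485 F [-0.2 -0.1 -1.1] w 12.8 q [0.52 0.08 1.73 0.   1.33 2.01]
shift cm [38.87  1.48  2.09] turn [ 0.002 -0.001  0.118]
```

Emit:
move_arm(
  rows=[
    [1,8,0.3,0.5,0,0,0.02],
    [1,16,0.6,1,0,0,0.04],
    [1,24,0.9,1.4,0,0,0.07],
    [1,32,1.2,1.8,0,0,0.1],
    [1,38.9,1.5,2.1,0,0,0.118],
  ],
)

```text
time: 4.65
ee_pos: [413.1, 68.9, 136.6]
eef_rot: [[-0.033, -0.999, -0.002], [-0.999, 0.033, 0.0], [-0.0, 0.002, -1.0]]
ft_force: [1.8, 0.5, -1.2]
width: 12.9
```

```bash
python3 go.py 420 -69 130 -1.603
```

```text
t 4.65 pos [413.1  68.9 136.6] yaw -1.604 F [ 1.8  0.5 -1.2] w 12.9 q [-0.02 -0.11  1.95  0.    1.3   1.58]
shift cm [13.76 -1.14  0.66] turn [ 0.002  0.    -0.001]
```

Emit:
move_arm(
  rows=[
    [1,5,-0.4,0.3,0,0,0],
    [1,10,-0.8,0.6,0,0,0],
    [1,13.8,-1.1,0.7,0,0,0],
    [1,13.8,-1.1,0.7,0,0,0],
    [1,13.8,-1.1,0.7,0,0,0],
  ],
)

```text
time: 5.15
ee_pos: [420.0, -68.1, 129.7]
eef_rot: [[-0.035, -0.999, -0.002], [-0.999, 0.035, 0.001], [-0.001, 0.002, -1.0]]
ft_force: [-0.9, 0.0, -1.2]
width: 12.8
```

```bash
python3 go.py 420 -69 130 -1.603
python3 - <<'E'
from h import *
s=monitor.read_state();f=imaging.grab_frame("wrist");T=Twrist(s,f);np.save("T1.npy",T)
cv2.imwrite("pics/w4.png",f["pixels"])
E
```

```text
t 5.15 pos [420.  -68.1 129.7] yaw -1.605 F [-0.9  0.  -1.2] w 12.8 q [-0.34 -0.08  1.94  0.    1.29  1.26]
shift cm [ 0.09 -0.   -0.03] turn [ 0.002  0.001 -0.002]
```

View pics/w4.png

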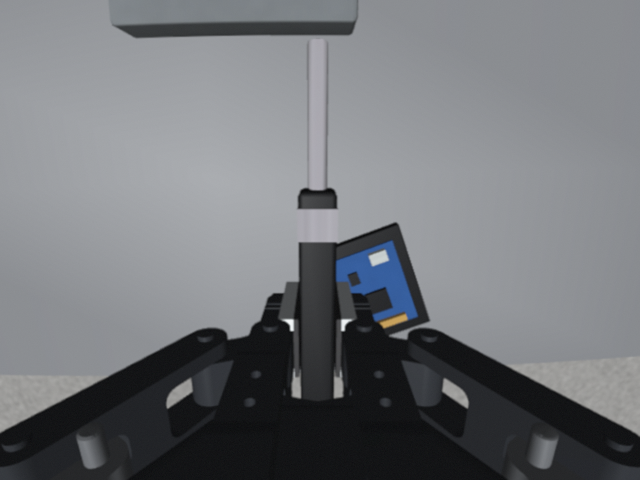

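Run:
```python
from h import *
f=imaging.grab_frame("wrist");T=np.load("T1.npy")
p=atz([(111,25),(358,22)],30,f,T);print(p,np.linalg.norm(p[0]-p[1]))
L=[(-45,70,30),(-45,-70,30),(-45,70,0),(-45,-70,0)]
q,r=fit([(f,T,L,np.array([(111,25),(358,22),(135,37.5),(354,34.5)]))],[596,-27,-.03]);print(q,r)
print(atz([(337,248),(397,224),(428,320),(380,335)],16,f,T))
for b in (q,np.array([596.7,-27,-.031])):
  c,s=np.cos(b[2]),np.sin(b[2]); print("pivot",b[0]+45*s,b[1]-45*c)
```

```text
[[558.54674065  44.28902171  30.        ]
 [552.78013384 -94.52608823  30.        ]] 138.93483544681015
[ 6.01205802e+02 -2.68775812e+01 -3.94736213e-02] [[-1.  -0.8]
 [ 0.9 -1.4]
 [ 0.4  1. ]
 [-0.4  1.6]]
[[ 418.87496492  -80.6256267    16.        ]
 [ 434.13102256 -120.96301908   16.        ]
 [ 362.25405083 -145.35181406   16.        ]
 [ 351.5317584  -110.69910963   16.        ]]
pivot 599.4299504101225 -71.8425270156963
pivot 595.3052234217644 -71.9783792315464
```

```bash
python3 go.py 458 -67.5 65 -1.605
```

```text
t 5.25 pos [420.3 -66.9 130.2] yaw -1.603 F [-0.3 -0.7 -0.6] w 12.7 q [-0.34 -0.08  1.94  0.    1.29  1.26]
shift cm [-0.05 -3.78  6.51] turn [0.001 0.001 0.002]
```

Emit:
move_arm(
  rows=[
    [1,-0.1,-1,2.5,0,0,0],
    [1,-0.1,-2,5,0,0,0],
    [1,-0.1,-3.8,6.5,0,0,0],
    [1,-0.1,-3.8,6.5,0,0,0],
    [1,-0.1,-3.8,6.5,0,0,0],
  ],
)

```text
time: 5.75
ee_pos: [458.3, -66.7, 65.5]
eef_rot: [[-0.03, -1.0, -0.001], [-1.0, 0.03, 0.001], [-0.0, 0.001, -1.0]]
ft_force: [0.5, 0.8, -0.1]
width: 12.8
```

```bash
python3 - <<'E'
from h import *
s=monitor.read_state();f=imaging.grab_frame("wrist");T=Twrist(s,f);np.save("T1.npy",T)
cv2.imwrite("pics/w5.png",f["pixels"])
f=imaging.grab_frame("side");cv2.imwrite("pics/s5.png",cv2.resize(f["pixels"][200:320,250:410],(800,600),interpolation=2))
f=imaging.grab_frame("top");cv2.imwrite("pics/t5.png",cv2.resize(f["pixels"][190:310,310:470],(800,600),interpolation=2))
E
python3 go.py 499 -69 65 -1.605
```

```text
t 5.9 pos [458.5 -67.4  66.5] yaw -1.602 F [-0.  -0.5 -0.5] w 12.9 q [-0.31  0.07  1.93  0.    1.14  1.29]
shift cm [ 0.03 -4.06  0.15] turn [-0.001 -0.     0.003]
```

View pics/w5.png

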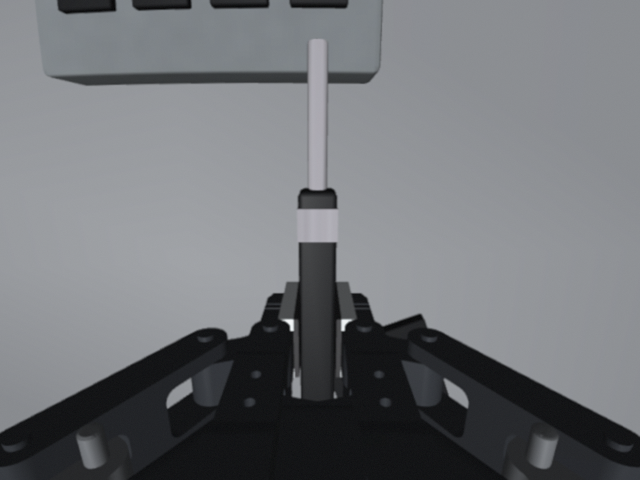

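View pics/s5.png

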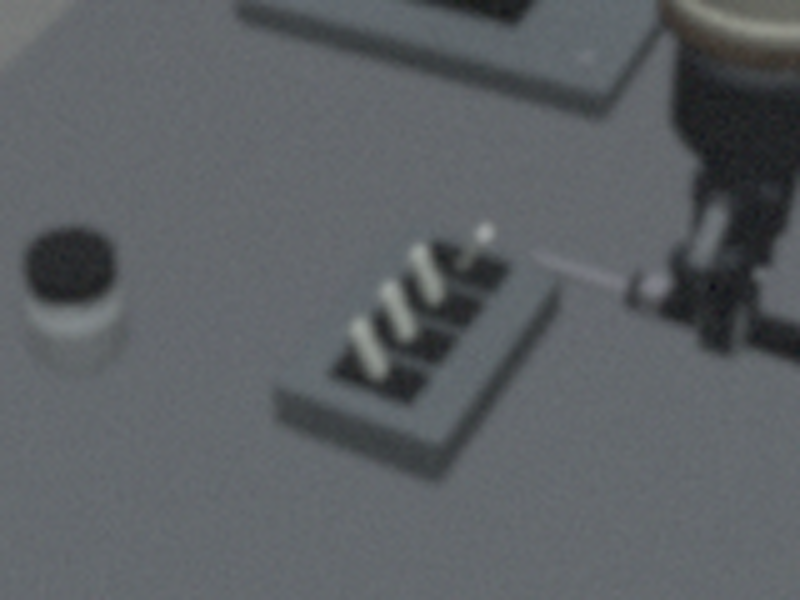

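View pics/t5.png

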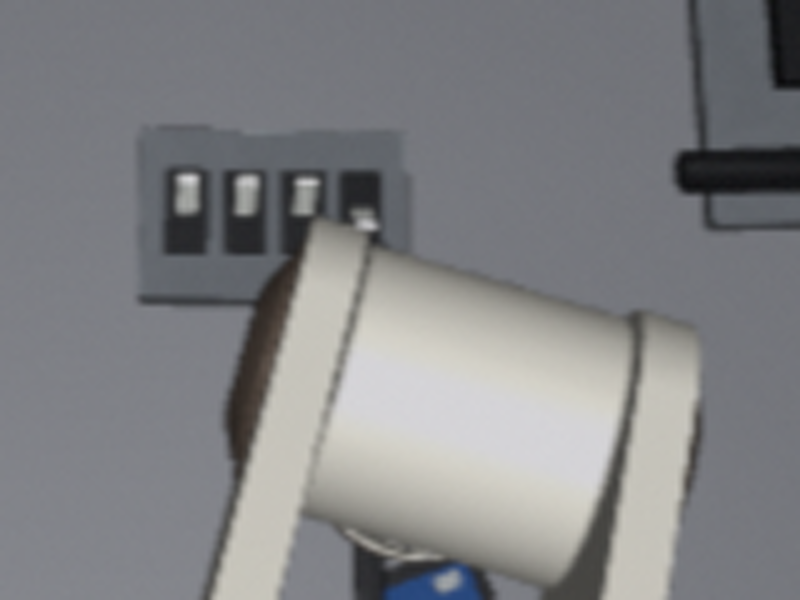

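Wrist view: the target plate's near edge is centred at (319,7), in line with the tip at (317,40).

Run:
```python
from h import *
f=imaging.grab_frame("wrist");T=np.load("T1.npy")
print(atz([(319,6.5),(60,11)],35,f,T))
print(atz([(45,74),(381,71)],30,f,T))
```

```text
[[576.46089425 -70.30603912  35.        ]
 [580.90824315  29.98148151  35.        ]]
[[559.36286771  43.90704568  30.        ]
 [553.83715227 -94.49548103  30.        ]]
```

Emit:
move_arm(
  rows=[
    [1,0,-1,0.15,0,0,0],
    [1,0,-2,0.15,0,0,0],
    [1,0,-2.5,0.15,0,0,0],
    [1,0,-2.9,0.15,0,0,0],
    [1,0,-3.2,0.15,0,0,0],
  ],
)

```text
time: 6.45
ee_pos: [490.7, -68.9, 64.1]
eef_rot: [[-0.032, -0.999, -0.001], [-0.999, 0.032, 0.0], [-0.0, 0.001, -1.0]]
ft_force: [-1.9, -0.5, 0.3]
width: 12.3
```

Emit:
move_arm(
  rows=[
    [1,0,-0.3,0,0,0,0],
    [1,0,-0.5,0,0,0,0],
    [1,0,-0.8,0,0,0,0],
    [1,0,-1,0,0,0,0],
    [1,0,-1,0,0,0,0],
  ],
)

```text
time: 6.95
ee_pos: [500.8, -69.2, 64.3]
eef_rot: [[-0.032, -0.999, 0.0], [-0.999, 0.032, 0.0], [-0.0, -0.0, -1.0]]
ft_force: [-0.3, 1.2, -0.3]
width: 12.5
```

```bash
python3 - <<'E'
from h import *
s=monitor.read_state();f=imaging.grab_frame("wrist");T=Twrist(s,f);np.save("T1.npy",T)
cv2.imwrite("pics/w6.png",f["pixels"])
f=imaging.grab_frame("side");cv2.imwrite("pics/s6.png",cv2.resize(f["pixels"][200:320,250:410],(800,600),interpolation=2))
E
python3 go.py 499 -69 65 -1.605
```

```text
t 7.05 pos [500.6 -69.2  64.3] yaw -1.603 F [ 0.7  0.3 -0.9] w 12.6 q [-0.29  0.16  1.84  0.    1.14  1.31]
shift cm [-0.02  0.16 -0.07] turn [-0.     0.     0.002]
```

View pics/w6.png

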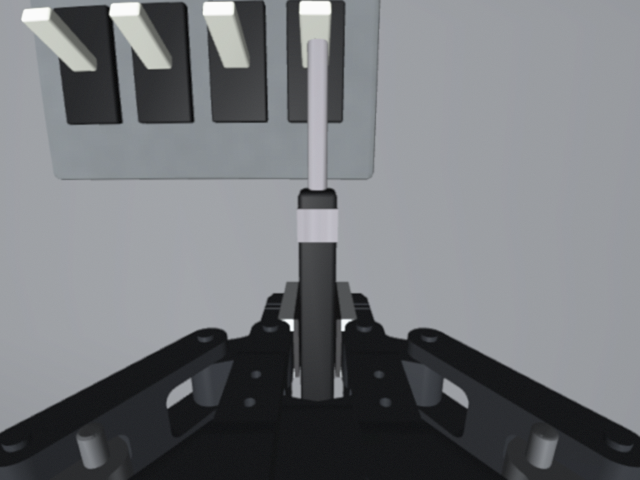

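View pics/s6.png

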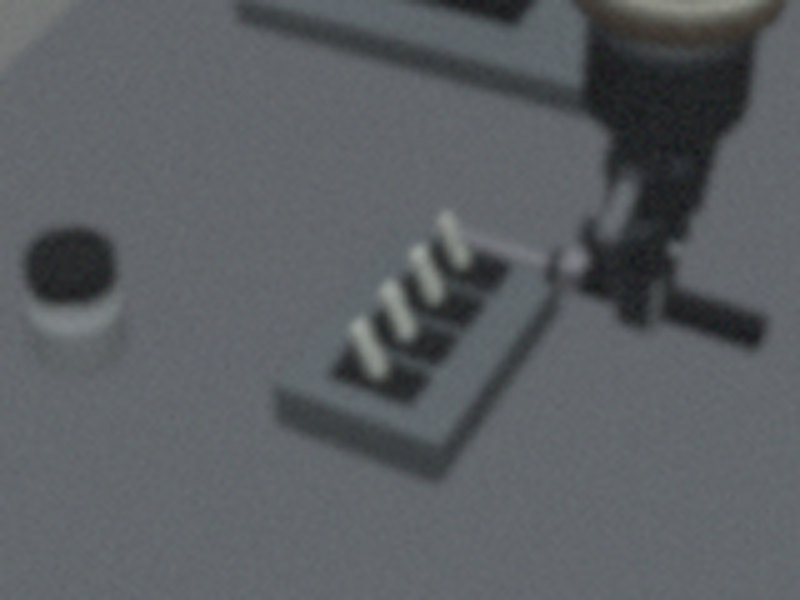

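Wrist and side views: the fourth lever now leans away, nearly parallel to the others, with no stop force yet. I'll nudge it further.

Emit:
move_arm(
  rows=[
    [1,0,-0.1,0,0,0,0],
    [1,0,-0.15,0,0,0,0],
    [1,0,-0.2,0,0,0,0],
  ],
)

```text
time: 7.35
ee_pos: [502.0, -69.2, 64.0]
eef_rot: [[-0.032, -0.999, -0.001], [-0.999, 0.032, 0.0], [-0.0, 0.001, -1.0]]
ft_force: [-7.5, -0.1, 0.6]
width: 12.5
```

Emit:
move_arm(
  rows=[
    [1,0,-0.1,0,0,0,0],
    [1,0,-0.2,0,0,0,0],
    [1,0,-0.2,0,0,0,0],
  ],
)

```text
time: 7.65
ee_pos: [502.7, -69.1, 63.4]
eef_rot: [[-0.032, -0.999, -0.005], [-0.999, 0.032, 0.001], [-0.001, 0.005, -1.0]]
ft_force: [-16.2, -0.4, 2.4]
width: 12.6
```

At its stop (16 N). Retreat along the stylus and check.

Emit:
move_arm(
  rows=[
    [1,0,1,0,0,0,0],
    [1,0,3,0,0,0,0],
    [1,0,5,-1,0,0,0],
    [1,0,8,-4,0,0,0],
    [1,0,8,-6,0,0,0],
  ],
)

```text
time: 8.15
ee_pos: [422.2, -66.5, 125.5]
eef_rot: [[-0.032, -0.999, 0.0], [-0.999, 0.032, -0.0], [0.0, -0.0, -1.0]]
ft_force: [1.4, 0.0, -0.9]
width: 12.5
```

```bash
python3 go.py 403 319 130 -1.486
python3 - <<'E'
from h import *
s=monitor.read_state();f=imaging.grab_frame("wrist")
cv2.imwrite("pics/w7.png",f["pixels"])
f=imaging.grab_frame("side");a=cv2.resize(f["pixels"][230:300,290:370],(400,350),interpolation=2)
f=imaging.grab_frame("top");b=cv2.resize(f["pixels"][200:270,320:400],(400,350),interpolation=2)
cv2.imwrite("pics/st7.png",np.hstack([a,b]))
E
```

```text
t 8.15 pos [422.2 -66.5 125.5] yaw -1.603 F [ 1.4  0.  -0.9] w 12.5 q [-0.34 -0.08  1.94  0.    1.27  1.27]
shift cm [-38.46   3.17  -0.46] turn [-0.    -0.    -0.117]
```

View pics/st7.png

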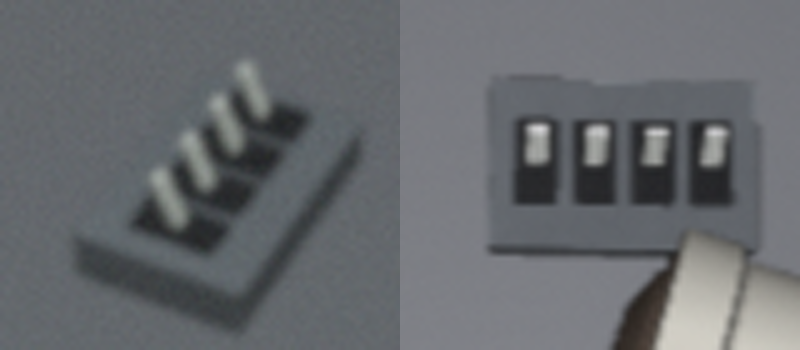

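View pics/w7.png

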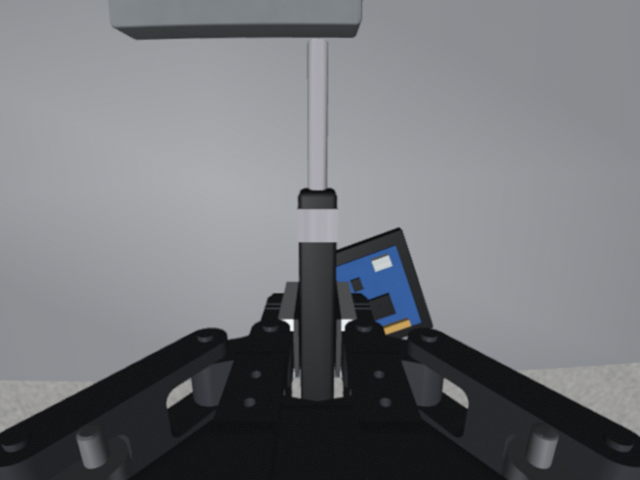

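All four levers lean away, and the stylus hasn't shifted in the grip. Return to the tray.

```bash
python3 go.py 404 309 130 -1.571
```

```text
t 8.3 pos [425.1 -67.  125.6] yaw -1.603 F [ 0.4 -0.1 -1.6] w 12.4 q [-0.34 -0.07  1.94  0.    1.27  1.27]
shift cm [-37.51   3.32  -0.49] turn [-0.003 -0.001 -0.032]
```

Emit:
move_arm(
  rows=[
    [1,-8,0.6,0,0,0,0],
    [1,-16,1.2,0,0,0,0],
    [1,-24,1.8,0,0,0,-0.03],
    [1,-32,2.4,0,0,0,-0.03],
    [1,-37.5,3,0,0,0,-0.03],
  ],
)

```text
time: 8.8
ee_pos: [412.7, 185.0, 123.5]
eef_rot: [[-0.002, -1.0, -0.0], [-1.0, 0.002, 0.0], [-0.0, 0.0, -1.0]]
ft_force: [1.5, -0.3, -1.1]
width: 12.6
```

```bash
python3 go.py 404 309 100 -1.571
```

```text
t 8.8 pos [412.7 185.  123.5] yaw -1.573 F [ 1.5 -0.3 -1.1] w 12.6 q [ 0.25 -0.02  1.9   0.    1.27  1.82]
shift cm [-12.4    0.9    2.35] turn [ 0.     0.    -0.002]
```

Emit:
move_arm(
  rows=[
    [1,-5,0.4,0.5,0,0,0],
    [1,-10,0.8,1.5,0,0,0],
    [1,-12.4,0.9,2.3,0,0,0],
    [1,-12.4,0.9,2.3,0,0,0],
    [1,-12.4,0.9,2.3,0,0,0],
  ],
)

```text
time: 9.3
ee_pos: [404.2, 307.1, 100.2]
eef_rot: [[-0.001, -1.0, -0.002], [-1.0, 0.001, -0.001], [0.001, 0.002, -1.0]]
ft_force: [0.8, -0.8, 0.3]
width: 12.8
```

```bash
python3 go.py 404 309 37 -1.571;  python3 - <<'E'
from h import *
f=imaging.grab_frame("wrist")
cv2.imwrite("pics/w8.png",f["pixels"])
E
```

```text
t 9.3 pos [404.2 307.1 100.2] yaw -1.572 F [ 0.8 -0.8  0.3] w 12.8 q [ 0.5   0.12  1.8  -0.    1.22  2.07]
shift cm [-0.2   0.01  6.32] turn [ 0.002 -0.001 -0.001]
```

View pics/w8.png

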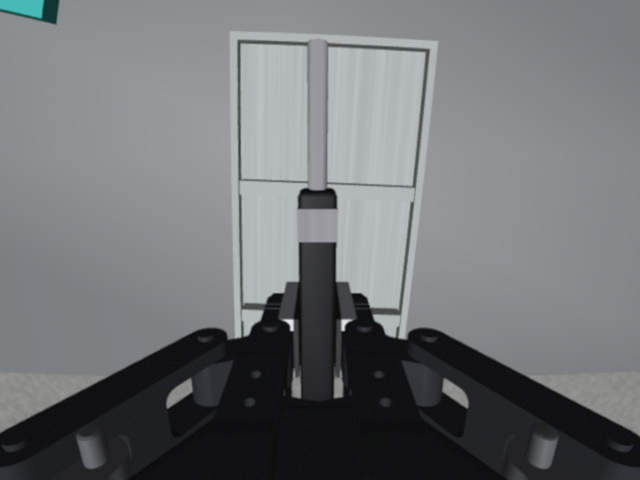

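Stylus sits over the tray, between the walls. Lower, open partly, and lift.

Emit:
move_arm(
  rows=[
    [1,0,0,3,0,0,0],
    [1,0,0,5.5,0,0,0],
    [1,0,0,6.3,0,0,0],
    [1,0,0,6.4,0,0,0],
    [1,0,0,6.4,0,0,0],
  ],
)

```text
time: 9.85
ee_pos: [405.3, 306.8, 38.2]
eef_rot: [[-0.003, -1.0, 0.001], [-1.0, 0.003, 0.001], [-0.001, -0.001, -1.0]]
ft_force: [-0.1, 0.4, -0.7]
width: 12.6
```

Emit:
move_arm(
  rows=[
    [0.75,0,0,0,0,0,0],
    [0.65,0,0,0,0,0,0],
    [0.6,0,0,0,0,0,0],
    [0.6,0,0,-0.5,0,0,0],
    [0.6,0,0,-1,0,0,0],
  ],
)

```text
time: 10.35
ee_pos: [404.7, 307.0, 47.8]
eef_rot: [[-0.002, -1.0, 0.0], [-1.0, 0.002, 0.0], [-0.0, -0.0, -1.0]]
ft_force: [0.1, 0.4, 0.6]
width: 34.6
```

Emit:
move_arm(
  rows=[
    [0.5,0,0,-3,0,0,0],
    [0.5,0,0,-6,0,0,0],
    [0.5,0,0,-10,0,0,0],
    [0.5,0,0,-15,0,0,0],
    [0.5,0,0,-18,0,0,0],
  ],
)

```text
time: 10.85
ee_pos: [404.9, 307.2, 231.6]
eef_rot: [[-0.002, -1.0, 0.003], [-1.0, 0.002, 0.002], [-0.002, -0.003, -1.0]]
ft_force: [0.7, -0.0, 0.4]
width: 42.8
```

```bash
python3 go.py 404 309 200 -1.571;  python3 - <<'E'
from h import *
s=monitor.read_state();f=imaging.grab_frame("wrist");np.save("T1.npy",Twrist(s,f))
cv2.imwrite("pics/w9.png",f["pixels"])
E
```

```text
t 10.85 pos [404.9 307.2 231.6] yaw -1.573 F [ 0.7 -0.   0.4] w 42.8 q [0.5  0.02 1.63 0.   1.49 2.07]
shift cm [-0.18  0.1   3.16] turn [-0.003  0.002 -0.002]
```

View pics/w9.png

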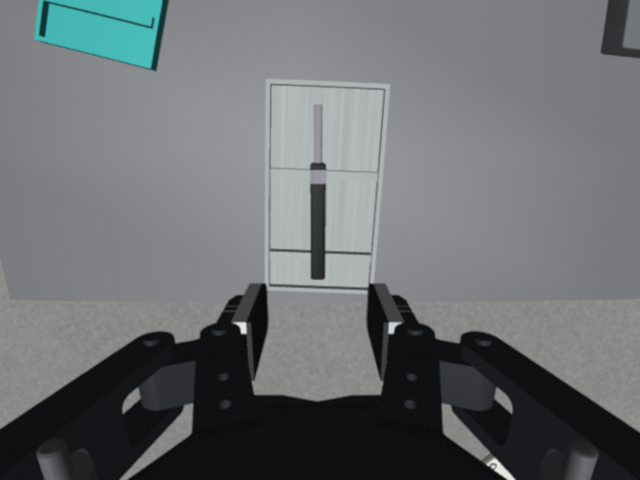

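Wrist view: the stylus lies in the tray, tip at (318,105) and tail at (317,278), inside the walls. Next, the press handle: grip the bar with the jaws along the press's x.

```bash
python3 - <<'E'
from h import *
f=imaging.grab_frame("wrist");T=np.load("T1.npy")
print(atz([(318,105),(317.5,278)],[21,28],f,T))
E
python3 go.py 545 -203 400 0.0
```

```text
[[506.50676566 307.27365125  21.        ]
 [348.72624282 308.12096772  28.        ]]
t 10.95 pos [405.7 307.7 232.4] yaw -1.573 F [ 0.5  0.3 -0.3] w 42.7 q [0.5  0.02 1.63 0.   1.49 2.07]
shift cm [ 50.98 -14.14 -16.86] turn [-0.008 -0.002 -1.573]
```

Emit:
move_arm(
  rows=[
    [0,5,-2,-4,0,0,-0.15],
    [0,9,-4,-8,0,0,-0.3],
    [0,13,-6,-11,0,0,-0.45],
    [0,17,-8,-14,0,0,-0.6],
    [0,21,-9,-16.8,0,0,-0.75],
  ],
)

```text
time: 11.45
ee_pos: [479.2, 138.3, 364.4]
eef_rot: [[0.636, -0.772, -0.0], [-0.772, -0.636, 0.0], [-0.0, 0.0, -1.0]]
ft_force: [1.4, 0.2, 0.7]
width: 85.4
```

```bash
python3 go.py 545 -203 400 0.0
```

```text
t 11.45 pos [479.2 138.3 364.4] yaw -0.882 F [1.4 0.2 0.7] w 85.4 q [ 0.13 -0.02  1.41  0.    1.76  1.01]
shift cm [30.52 16.62 -3.57] turn [ 0.     0.    -0.882]
```

Emit:
move_arm(
  rows=[
    [0,4.5,2.4,-0.5,0,0,-0.15],
    [0,9,4.8,-1,0,0,-0.3],
    [0,13.5,7.2,-2,0,0,-0.45],
    [0,18,9.6,-3,0,0,-0.6],
    [0,22,12,-3.6,0,0,-0.75],
  ],
)

```text
time: 11.95
ee_pos: [518.9, -70.8, 393.9]
eef_rot: [[0.972, -0.235, -0.0], [-0.235, -0.972, 0.0], [-0.0, -0.0, -1.0]]
ft_force: [0.9, 0.8, 0.3]
width: 85.5
```

```bash
python3 go.py 545 -203 400 0.0
```

```text
t 11.95 pos [518.9 -70.8 393.9] yaw -0.237 F [0.9 0.8 0.3] w 85.5 q [-0.28  0.03  1.29  0.    1.82 -0.05]
shift cm [ 5.64 12.24 -0.61] turn [-0.     0.    -0.237]
```

Emit:
move_arm(
  rows=[
    [0,2,4,-0.6,0,0,-0.13],
    [0,4,8,-0.6,0,0,-0.237],
    [0,5.6,12.2,-0.6,0,0,-0.237],
    [0,5.6,12.2,-0.6,0,0,-0.237],
    [0,5.6,12.2,-0.6,0,0,-0.237],
  ],
)

```text
time: 12.45
ee_pos: [544.0, -201.8, 398.9]
eef_rot: [[1.0, -0.008, -0.001], [-0.008, -1.0, 0.001], [-0.001, -0.001, -1.0]]
ft_force: [0.6, -0.1, -0.1]
width: 85.7
```

```bash
python3 go.py 558 -205 400 0.0;  python3 - <<'E'
from h import *
s=monitor.read_state();f=imaging.grab_frame("wrist");np.save("T1.npy",Twrist(s,f))
cv2.imwrite("pics/w10.png",f["pixels"])
E
```

```text
t 12.45 pos [ 544.  -201.8  398.9] yaw -0.008 F [ 0.6 -0.1 -0.1] w 85.7 q [-0.49  0.16  1.15  0.    1.84 -0.48]
shift cm [ 1.4   0.31 -0.11] turn [-0.001  0.001 -0.008]
```

View pics/w10.png

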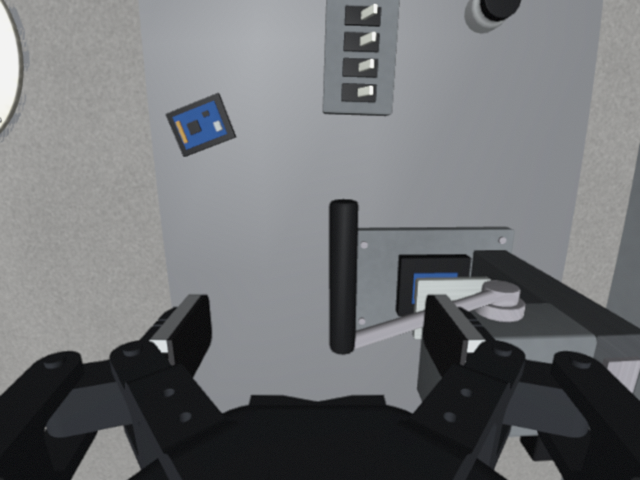

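Wrist view: the bar runs from its free end at (343,201) to the lever end at (342,352). The lever arm joins near (360,335).

```bash
python3 - <<'E'
from h import *
f=imaging.grab_frame("wrist");T=np.load("T1.npy")
p=atz([(343.5,203),(342.5,350)],302,f,T);print(p,np.linalg.norm(p[0]-p[1]))
b=np.array([[364,245],[502,240],[362,322]]) # base screws
print(atz([(361,229),(512,230)],24,f,T))
E
python3 go.py 558 -205 400 0.0
```

```text
[[ 561.81472665 -169.75753915  302.        ]
 [ 562.31504252 -270.99899937  302.        ]] 101.24269644623025
[[ 606.94702786 -251.77854451   24.        ]
 [ 825.76503977 -254.73747382   24.        ]]
t 12.55 pos [ 544.  -200.2  399.8] yaw -0.005 F [0.4 0.5 0.2] w 85.5 q [-0.49  0.16  1.15  0.    1.84 -0.48]
shift cm [ 1.4   0.47 -0.02] turn [-0.     0.    -0.005]
```

Emit:
move_arm(
  rows=[
    [0,1.6,0.6,3,0,0,0],
    [0,1.6,0.6,6,0,0,0],
    [0,1.6,0.6,9,0,0,0],
    [0,1.6,0.6,9.3,0,0,0],
    [0,1.6,0.6,9.3,0,0,0],
  ],
)

```text
time: 13.05
ee_pos: [560.0, -206.1, 307.6]
eef_rot: [[1.0, -0.005, 0.0], [-0.005, -1.0, 0.0], [0.0, -0.0, -1.0]]
ft_force: [0.1, -0.2, 1.2]
width: 85.5
```

```bash
python3 go.py 560 -206 307 0.0;  python3 - <<'E'
from h import *
s=monitor.read_state();f=imaging.grab_frame("wrist");np.save("T1.npy",Twrist(s,f))
cv2.imwrite("pics/w11.png",f["pixels"])
g=imaging.grab_frame("side");cv2.imwrite("pics/s11.png",cv2.resize(g["pixels"][60:220,260:460],(750,600),interpolation=2))
E
```

```text
t 13.05 pos [ 560.  -206.1  307.6] yaw -0.005 F [ 0.1 -0.2  1.2] w 85.5 q [-0.48  0.19  1.29  0.    1.66 -0.48]
shift cm [ 0.   -0.01  0.06] turn [-0.    -0.    -0.005]
```

View pics/w11.png

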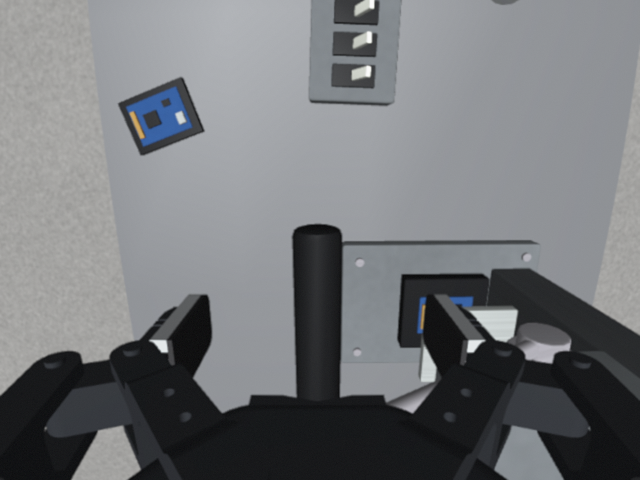

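View pics/s11.png

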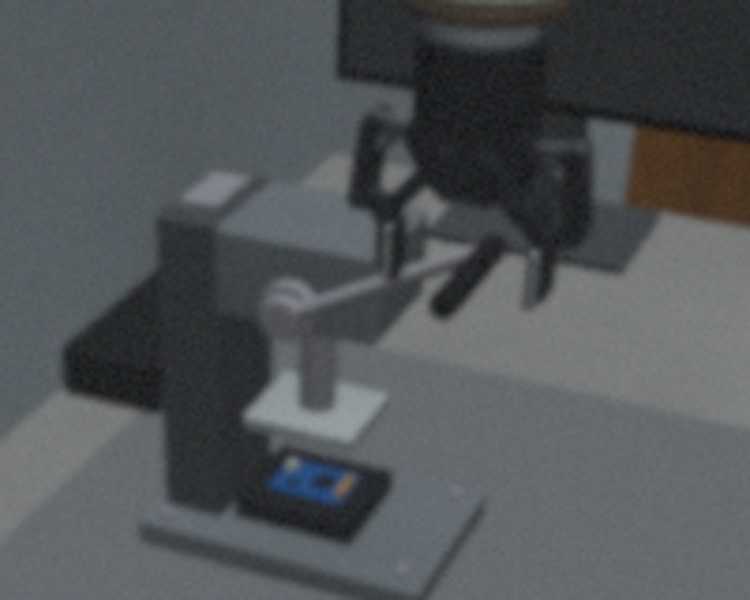

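Bar is centred between the open jaws at u≈317. Close.

Emit:
move_arm(
  rows=[
    [1,0,0,0,0,0,0],
    [1,0,0,0,0,0,0],
    [1,0,0,0,0,0,0],
    [1,0,0,0,0,0,0],
    [1,0,0,0,0,0,0],
  ],
  force=45,
)

```text
time: 13.65
ee_pos: [560.1, -207.1, 307.0]
eef_rot: [[1.0, -0.006, 0.0], [-0.006, -1.0, 0.0], [0.0, -0.0, -1.0]]
ft_force: [0.7, -0.1, 3.1]
width: 16.3
```

Emit:
move_arm(
  rows=[
    [1,0,0,0,0,0,0],
    [1,0,0,0,0,0,0],
  ],
)

```text
time: 13.85
ee_pos: [560.1, -207.1, 307.0]
eef_rot: [[1.0, -0.006, 0.0], [-0.006, -1.0, -0.0], [0.0, 0.0, -1.0]]
ft_force: [1.1, 0.0, 3.1]
width: 16.8
```

```bash
python3 -c "
import numpy as np
f=lambda t:np.array([17*(np.cos(.5)-np.cos(.5-t)),17*(np.sin(.5)-np.sin(.5-t))])
for k in range(0,5):
  for t in np.linspace(.24*k,.24*(k+1),6)[1:]: print(round(t,3),(f(t)-f(.24*k)).round(2))
"
```

```text
0.048 [-0.37  0.73]
0.096 [-0.71  1.47]
0.144 [-1.02  2.23]
0.192 [-1.28  3.  ]
0.24 [-1.51  3.78]
0.288 [-0.19  0.79]
0.336 [-0.34  1.59]
0.384 [-0.46  2.4 ]
0.432 [-0.53  3.22]
0.48 [-0.57  4.03]
0.528 [0.   0.82]
0.576 [0.05 1.63]
0.624 [0.13 2.44]
0.672 [0.25 3.25]
0.72 [0.41 4.05]
0.768 [0.2  0.79]
0.816 [0.43 1.57]
0.864 [0.7  2.34]
0.912 [1.01 3.1 ]
0.96 [1.36 3.84]
1.008 [0.38 0.72]
1.056 [0.79 1.43]
1.104 [1.24 2.11]
1.152 [1.72 2.77]
1.2 [2.23 3.4 ]
```

Emit:
move_arm(
  rows=[
    [1,-0.37,0,0.73,0,0,0],
    [1,-0.71,0,1.47,0,0,0],
    [1,-1.02,0,2.23,0,0,0],
    [1,-1.28,0,3,0,0,0],
    [1,-1.51,0,3.78,0,0,0],
  ],
)

```text
time: 14.35
ee_pos: [545.5, -207.1, 269.5]
eef_rot: [[1.0, -0.006, 0.003], [-0.006, -1.0, -0.001], [0.003, 0.001, -1.0]]
ft_force: [6.5, -0.2, 6.6]
width: 16.5
```

Emit:
move_arm(
  rows=[
    [1,-0.19,0,0.79,0,0,0],
    [1,-0.34,0,1.59,0,0,0],
    [1,-0.46,0,2.4,0,0,0],
    [1,-0.53,0,3.22,0,0,0],
    [1,-0.57,0,4.03,0,0,0],
  ],
)

```text
time: 14.85
ee_pos: [539.5, -207.1, 229.3]
eef_rot: [[1.0, -0.006, 0.002], [-0.006, -1.0, -0.001], [0.002, 0.001, -1.0]]
ft_force: [1.6, -1.4, 8.2]
width: 16.5
```

Forces are as expected (~8 N up). A quick look mid-way.

```bash
python3 - <<'E'
from h import *
g=imaging.grab_frame("side");a=cv2.resize(g["pixels"][60:220,270:430],(500,500),interpolation=2)
cv2.imwrite("pics/s12.png",a)
E
python3 go.py 0 0 0 0
```

```text
t 14.9 pos [ 539.4 -207.1  227.9] yaw -0.006 F [ 4.4 -2.5  5.9] w 16.8 q [-0.5   0.17  1.48  0.    1.5  -0.49]
shift cm [-54.08 -20.41  22.73] turn [ 0.    -0.001 -0.006]
```

View pics/s12.png

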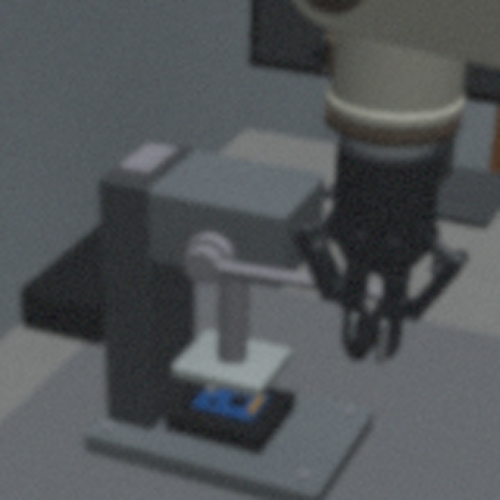

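Side view: the lever is about level with the bar in the jaws, and the ram is sinking. Continue.

Emit:
move_arm(
  rows=[
    [1,0,0,0.82,0,0,0],
    [1,0.05,0,1.63,0,0,0],
    [1,0.13,0,2.44,0,0,0],
    [1,0.25,0,3.25,0,0,0],
    [1,0.41,0,4.05,0,0,0],
  ],
)

```text
time: 15.4
ee_pos: [542.4, -207.1, 188.2]
eef_rot: [[1.0, -0.006, -0.002], [-0.006, -1.0, -0.0], [-0.002, 0.0, -1.0]]
ft_force: [-11.6, -0.0, 8.6]
width: 16.6
```

Emit:
move_arm(
  rows=[
    [1,0.2,0,0.79,0,0,0],
    [1,0.43,0,1.57,0,0,0],
    [1,0.7,0,2.34,0,0,0],
    [1,1.01,0,3.1,0,0,0],
    [1,1.36,0,3.84,0,0,0],
  ],
)

```text
time: 15.9
ee_pos: [554.3, -207.1, 148.4]
eef_rot: [[1.0, -0.006, -0.007], [-0.006, -1.0, 0.001], [-0.007, -0.001, -1.0]]
ft_force: [-30.0, -1.0, -0.9]
width: 16.7
```

Emit:
move_arm(
  rows=[
    [1,0.2,0,0.36,0,0,0],
    [1,0.38,0,0.72,0,0,0],
    [1,0.58,0,1.07,0,0,0],
    [1,0.79,0,1.43,0,0,0],
    [1,1,0,1.77,0,0,0],
  ],
)

```text
time: 16.4
ee_pos: [563.4, -207.0, 129.9]
eef_rot: [[1.0, -0.006, -0.01], [-0.006, -1.0, 0.002], [-0.01, -0.002, -1.0]]
ft_force: [-29.3, -3.0, -3.6]
width: 16.7
```

```bash
python3 - <<'E'
from h import *
g=imaging.grab_frame("side");a=cv2.resize(g["pixels"][60:220,270:430],(500,500),interpolation=2)
cv2.imwrite("pics/s13.png",a)
E
python3 go.py 0 0 0 0
```

```text
t 16.45 pos [ 563.7 -207.   129.4] yaw -0.006 F [-27.6  -2.3  -3.7] w 16.4 q [-0.48  0.28  1.54 -0.    1.33 -0.47]
shift cm [-56.37 -20.33  13.5 ] turn [-0.002  0.009 -0.006]
```

View pics/s13.png

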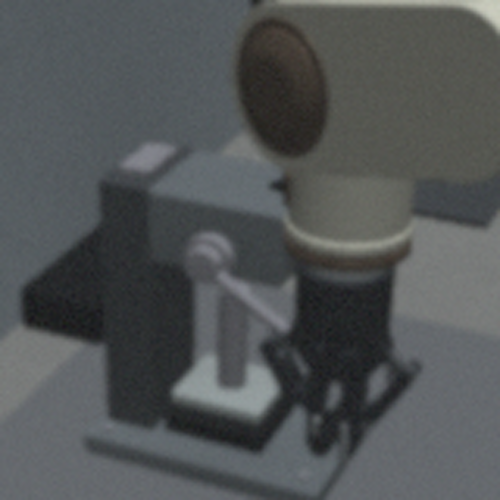

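Emit:
move_arm(
  rows=[
    [1,-0.2,0,0.1,0,0,0],
    [1,-0.3,0,0.3,0,0,0],
    [1,-0.3,0,0.4,0,0,0],
  ],
)

```text
time: 16.75
ee_pos: [563.8, -207.1, 128.7]
eef_rot: [[1.0, -0.006, 0.0], [-0.006, -1.0, -0.0], [0.0, 0.0, -1.0]]
ft_force: [-4.0, 1.9, 11.2]
width: 16.5
```

```bash
python3 - <<'E'
from h import *
g=imaging.grab_frame("side");a=cv2.resize(g["pixels"][100:220,280:440],(800,600),interpolation=2)
cv2.imwrite("pics/s14.png",a)
g=imaging.grab_frame("wrist");cv2.imwrite("pics/w14.png",g["pixels"])
E
python3 go.py 0 0 0 0
```

```text
t 16.85 pos [ 563.8 -207.1  128.7] yaw -0.006 F [-5.4  1.7 10.6] w 16.6 q [-0.48  0.28  1.55  0.    1.32 -0.47]
shift cm [-56.51 -20.39  12.85] turn [ 0.    -0.    -0.006]
```

View pics/s14.png

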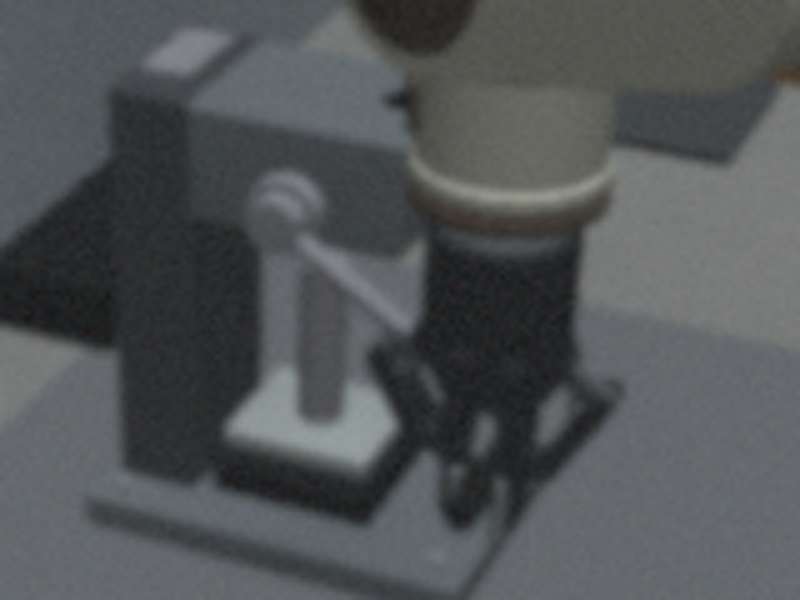

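View pics/w14.png

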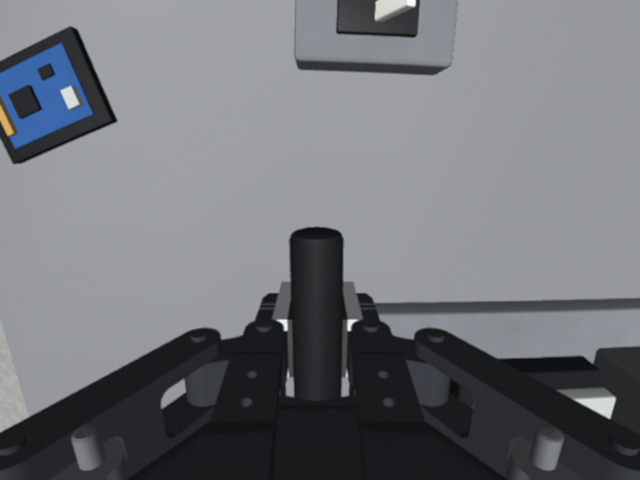

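Force is now just the spring's pull, mostly tangential. Press on along the tangent until the stop shows in the force.

Emit:
move_arm(
  rows=[
    [1,0.08,0,0.12,0,0,0],
    [1,0.16,0,0.25,0,0,0],
    [1,0.16,0,0.25,0,0,0],
  ],
)

```text
time: 17.15
ee_pos: [565.4, -207.1, 126.2]
eef_rot: [[1.0, -0.006, 0.0], [-0.006, -1.0, -0.0], [0.0, 0.0, -1.0]]
ft_force: [-6.7, 1.3, 10.9]
width: 16.8
```

Emit:
move_arm(
  rows=[
    [1,0.08,0,0.12,0,0,0],
    [1,0.16,0,0.25,0,0,0],
    [1,0.16,0,0.25,0,0,0],
  ],
)

```text
time: 17.45
ee_pos: [566.9, -207.1, 123.5]
eef_rot: [[1.0, -0.006, -0.0], [-0.006, -1.0, -0.0], [-0.0, 0.0, -1.0]]
ft_force: [-5.9, 0.6, 8.9]
width: 16.6
```

Emit:
move_arm(
  rows=[
    [1,0.08,0,0.12,0,0,0],
    [1,0.16,0,0.25,0,0,0],
    [1,0.16,0,0.25,0,0,0],
  ],
)

```text
time: 17.75
ee_pos: [568.5, -207.1, 121.0]
eef_rot: [[1.0, -0.006, -0.0], [-0.006, -1.0, -0.0], [-0.0, 0.0, -1.0]]
ft_force: [-6.2, 1.3, 10.4]
width: 16.5
```

```bash
python3 - <<'E'
from h import *
g=imaging.grab_frame("side");a=cv2.resize(g["pixels"][100:220,280:440],(800,600),interpolation=2)
cv2.imwrite("pics/s15.png",a)
g=imaging.grab_frame("wrist");cv2.imwrite("pics/w15.png",g["pixels"])
E
python3 go.py 0 0 0 0
```

```text
t 17.85 pos [ 568.5 -207.1  121.1] yaw -0.006 F [-6.8  1.1  9.8] w 16.0 q [-0.48  0.29  1.55 -0.    1.3  -0.47]
shift cm [-56.96 -20.39  12.13] turn [ 0.     0.    -0.006]
```

View pics/s15.png

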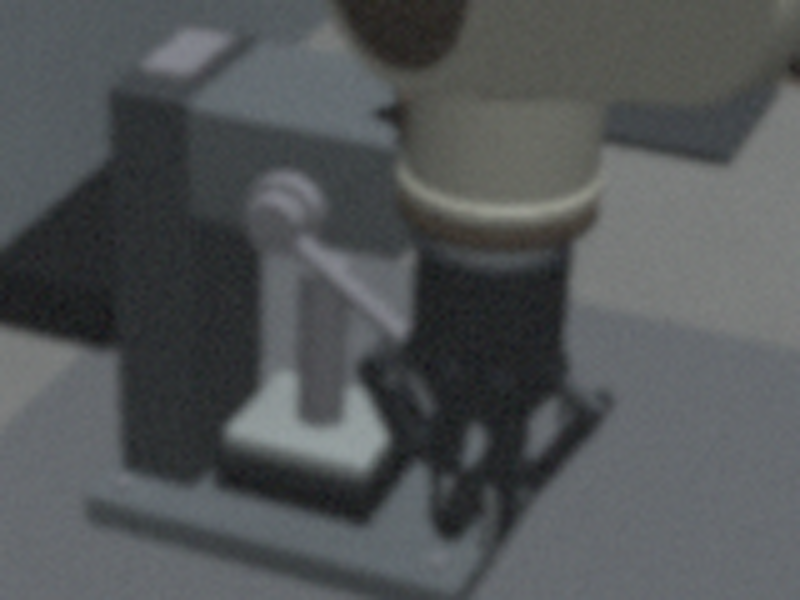

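View pics/w15.png

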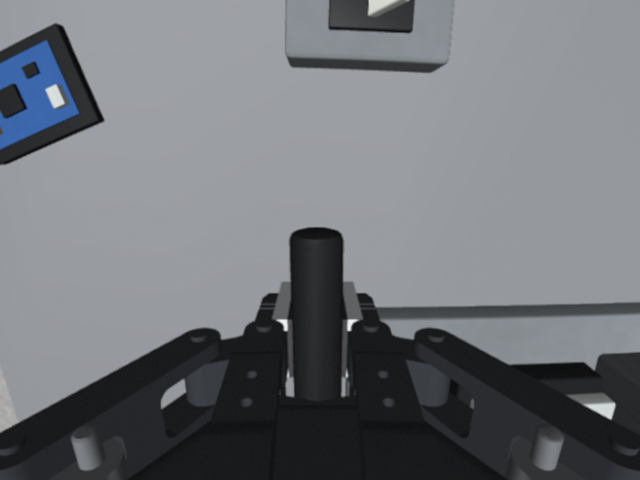

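Run:
```python
from h import *
f=imaging.grab_frame("wrist")
# bar end: top edge centre & bottom of end cap in w11 (before closing), w15
for uv in [(316.5,236)]:
  for yy in (-36,-38):
    o,d=ray([uv],f,f["hand_eye"]);d=d[0];print((o+d*((yy-o[1])/d[1])).round(1))
g=imaging.grab_frame("side")
for hx in (707,711):
 for th in (0.9,1.0,1.05,1.1):
  a=.5-th
  P=np.array([(hx-r*np.cos(a),-333.6+72,220+r*np.sin(a)) for r in (0,40,80,110)])
  print(hx,th,((proj(P,g)-[280,100]+.5)*5-.5).round(0).tolist())
```

```text
[  1.5 -36.    1.3]
[  1.5 -38.   -6.5]
707 0.9 [[272.0, 228.0], [335.0, 269.0], [399.0, 310.0], [447.0, 340.0]]
707 1.0 [[272.0, 228.0], [332.0, 274.0], [392.0, 320.0], [437.0, 355.0]]
707 1.05 [[272.0, 228.0], [330.0, 277.0], [388.0, 325.0], [432.0, 362.0]]
707 1.1 [[272.0, 228.0], [328.0, 279.0], [384.0, 330.0], [426.0, 368.0]]
711 0.9 [[265.0, 227.0], [328.0, 267.0], [392.0, 308.0], [439.0, 339.0]]
711 1.0 [[265.0, 227.0], [325.0, 273.0], [385.0, 319.0], [430.0, 353.0]]
711 1.05 [[265.0, 227.0], [323.0, 275.0], [381.0, 324.0], [425.0, 360.0]]
711 1.1 [[265.0, 227.0], [321.0, 278.0], [377.0, 328.0], [419.0, 366.0]]
```

Emit:
move_arm(
  rows=[
    [1,0.09,0,0.12,0,0,0],
    [1,0.17,0,0.24,0,0,0],
    [1,0.17,0,0.24,0,0,0],
  ],
)

```text
time: 18.25
ee_pos: [569.5, -207.1, 119.3]
eef_rot: [[1.0, -0.006, -0.002], [-0.006, -1.0, -0.0], [-0.002, 0.0, -1.0]]
ft_force: [-17.9, 3.1, 20.8]
width: 17.1
```

```bash
python3 - <<'E'
from h import *
g=imaging.grab_frame("side");a=cv2.resize(g["pixels"][130:190,325:375],(720,864),interpolation=2)[:600]
cv2.imwrite("pics/s16.png",a)
f=imaging.grab_frame("wrist");cv2.imwrite("pics/w16.png",f["pixels"])
for th in (0.0,.9,1.0,1.1):
  a=.5-th
  P=np.array([(709-r*np.cos(a),-333.6+74,220+r*np.sin(a)) for r in (0,50,100)])
  print(th,((proj(P,g)-[325,130]+.5)*14.4-.5).round(0).tolist())
E
python3 go.py 0 0 0 0
```

```text
0.0 [[121.0, 229.0], [346.0, 155.0], [582.0, 77.0]]
0.9 [[121.0, 229.0], [349.0, 375.0], [579.0, 522.0]]
1.0 [[121.0, 229.0], [338.0, 394.0], [554.0, 560.0]]
1.1 [[121.0, 229.0], [324.0, 412.0], [525.0, 595.0]]
t 18.35 pos [ 569.4 -207.1  119.3] yaw -0.006 F [-17.6   3.8  20.5] w 16.5 q [-0.48  0.29  1.55 -0.    1.3  -0.47]
shift cm [-57.04 -20.39  12.03] turn [ 0.     0.002 -0.006]
```

View pics/s16.png

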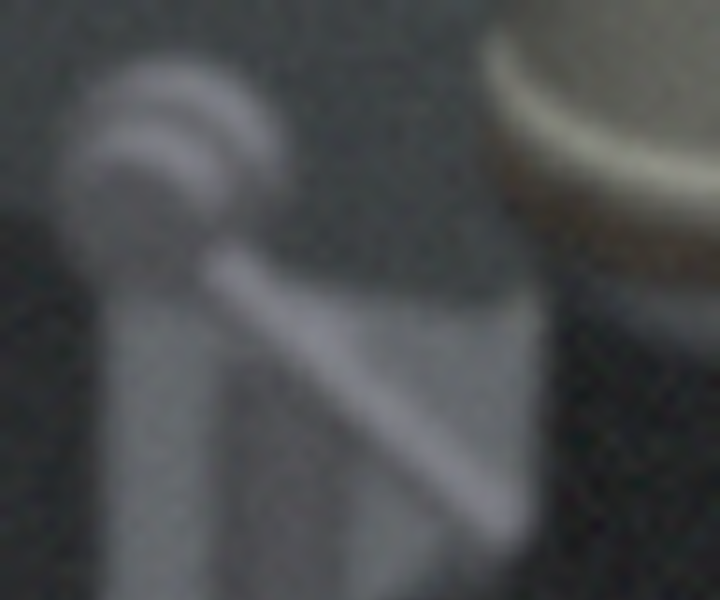

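Force rose to 27 N, so the stop is reached and the lever slope matches 1.1 rad. Hold about 1 s.

Emit:
move_arm(
  rows=[
    [1,0,0,0,0,0,0],
    [1,0,0,0,0,0,0],
    [1,0,0,0,0,0,0],
    [1,0,0,0,0,0,0],
    [1,0,0,0,0,0,0],
  ],
)

```text
time: 18.85
ee_pos: [569.4, -207.1, 119.4]
eef_rot: [[1.0, -0.006, -0.002], [-0.006, -1.0, -0.0], [-0.002, 0.0, -1.0]]
ft_force: [-17.4, 3.0, 20.6]
width: 16.5
```

Emit:
move_arm(
  rows=[
    [1,0,0,0,0,0,0],
    [1,0,0,0,0,0,0],
    [1,0,0,0,0,0,0],
    [1,0,0,0,0,0,0],
    [1,0,0,0,0,0,0],
  ],
)

```text
time: 19.35
ee_pos: [569.4, -207.1, 119.3]
eef_rot: [[1.0, -0.006, -0.002], [-0.006, -1.0, -0.0], [-0.002, 0.0, -1.0]]
ft_force: [-17.1, 3.6, 20.5]
width: 16.4
```

```bash
python3 -c "
import numpy as np
f=lambda t:np.array([-17*np.cos(.5-t),-17*np.sin(.5-t)])
T=[1.113,.93,.73,.53,.33,.13,.0]
for a,b in zip(T,T[1:]):
  print(a,b,[(f(t)-f(a)).round(2).tolist() for t in np.linspace(a,b,6)[1:]])
"
```

```text
1.113 0.93 [[-0.35, -0.52], [-0.68, -1.04], [-0.99, -1.58], [-1.28, -2.13], [-1.55, -2.69]]
0.93 0.73 [[-0.27, -0.62], [-0.52, -1.26], [-0.74, -1.9], [-0.93, -2.55], [-1.1, -3.21]]
0.73 0.53 [[-0.14, -0.67], [-0.26, -1.34], [-0.34, -2.01], [-0.41, -2.69], [-0.44, -3.37]]
0.53 0.33 [[-0.01, -0.68], [0.01, -1.36], [0.06, -2.04], [0.14, -2.71], [0.24, -3.39]]
0.33 0.13 [[0.13, -0.67], [0.28, -1.33], [0.46, -1.99], [0.67, -2.63], [0.91, -3.27]]
0.13 0.0 [[0.17, -0.41], [0.34, -0.82], [0.53, -1.22], [0.72, -1.61], [0.93, -2.0]]
```

Held. Now ease up at about 0.4 rad/s.

Emit:
move_arm(
  rows=[
    [1,-0.35,0,-0.52,0,0,0],
    [1,-0.68,0,-1.04,0,0,0],
    [1,-0.99,0,-1.58,0,0,0],
    [1,-1.28,0,-2.13,0,0,0],
    [1,-1.55,0,-2.69,0,0,0],
  ],
)

```text
time: 19.85
ee_pos: [554.7, -207.1, 145.6]
eef_rot: [[1.0, -0.006, -0.0], [-0.006, -1.0, -0.0], [-0.0, 0.0, -1.0]]
ft_force: [-2.9, -2.6, 2.8]
width: 16.4
```

Emit:
move_arm(
  rows=[
    [1,-0.27,0,-0.62,0,0,0],
    [1,-0.52,0,-1.26,0,0,0],
    [1,-0.74,0,-1.9,0,0,0],
    [1,-0.93,0,-2.55,0,0,0],
    [1,-1.1,0,-3.21,0,0,0],
  ],
)

```text
time: 20.35
ee_pos: [543.8, -207.0, 177.8]
eef_rot: [[1.0, -0.006, 0.0], [-0.006, -1.0, -0.0], [0.0, 0.0, -1.0]]
ft_force: [0.4, -3.4, 2.9]
width: 16.6
```

Emit:
move_arm(
  rows=[
    [1,-0.14,0,-0.67,0,0,0],
    [1,-0.26,0,-1.34,0,0,0],
    [1,-0.34,0,-2.01,0,0,0],
    [1,-0.41,0,-2.69,0,0,0],
    [1,-0.44,0,-3.37,0,0,0],
  ],
)

```text
time: 20.85
ee_pos: [539.3, -206.9, 211.4]
eef_rot: [[1.0, -0.006, -0.0], [-0.006, -1.0, 0.0], [-0.0, -0.0, -1.0]]
ft_force: [0.7, -3.9, 1.3]
width: 16.6
```

Emit:
move_arm(
  rows=[
    [1,-0.01,0,-0.68,0,0,0],
    [1,0.01,0,-1.36,0,0,0],
    [1,0.06,0,-2.04,0,0,0],
    [1,0.14,0,-2.71,0,0,0],
    [1,0.24,0,-3.39,0,0,0],
  ],
)

```text
time: 21.35
ee_pos: [541.2, -206.9, 245.1]
eef_rot: [[1.0, -0.006, -0.002], [-0.006, -1.0, 0.001], [-0.002, -0.001, -1.0]]
ft_force: [-8.7, -3.3, 0.5]
width: 16.5
```

```bash
python3 - <<'E'
from h import *
g=imaging.grab_frame("side");a=cv2.resize(g["pixels"][60:220,270:430],(500,500),interpolation=2)
cv2.imwrite("pics/s17.png",a)
E
python3 go.py 0 0 0 0
```

```text
t 21.4 pos [ 541.5 -206.9  246.3] yaw -0.006 F [-15.9  -0.7   7.4] w 17.2 q [-0.5   0.16  1.44 -0.    1.54 -0.49]
shift cm [-54.24 -20.37  24.7 ] turn [-0.     0.001 -0.006]
```

View pics/s17.png

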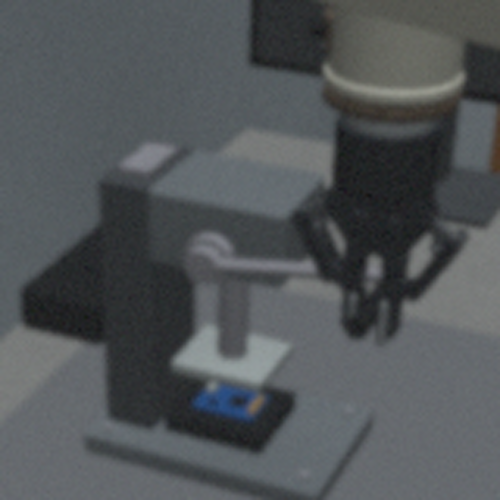

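Emit:
move_arm(
  rows=[
    [1,-0.1,0,-0.67,0,0,0],
    [1,0,0,-1.33,0,0,0],
    [1,0.15,0,-1.99,0,0,0],
    [1,0.33,0,-2.63,0,0,0],
    [1,0.55,0,-3.27,0,0,0],
  ],
)

```text
time: 21.9
ee_pos: [549.7, -206.9, 277.8]
eef_rot: [[1.0, -0.005, 0.005], [-0.005, -1.0, -0.0], [0.005, 0.0, -1.0]]
ft_force: [25.9, -5.7, -11.8]
width: 16.1
```

```bash
python3 - <<'E'
from h import *
g=imaging.grab_frame("side");a=cv2.resize(g["pixels"][60:220,270:430],(500,500),interpolation=2)
cv2.imwrite("pics/s18.png",a)
for th in (0,.1,.2,.3,.4):
  a=.5-th
  P=np.array([(709-r*np.cos(a),-333.6+74,220+r*np.sin(a)) for r in (0,50,100)])
  print(th,((proj(P,g)-[270,60]+.5)*3.125-.5).round(0).tolist())
E
python3 go.py 0 0 0 0
```

```text
0 [[198.0, 268.0], [246.0, 252.0], [298.0, 235.0]]
0.1 [[198.0, 268.0], [249.0, 257.0], [302.0, 246.0]]
0.2 [[198.0, 268.0], [250.0, 263.0], [305.0, 258.0]]
0.3 [[198.0, 268.0], [252.0, 269.0], [308.0, 269.0]]
0.4 [[198.0, 268.0], [252.0, 274.0], [309.0, 281.0]]
t 21.95 pos [ 550.2 -206.9  278.8] yaw -0.005 F [23.3 -2.8 -6.4] w 16.8 q [-0.49  0.17  1.37  0.    1.6  -0.49]
shift cm [-55.29 -20.44  27.52] turn [ 0.    -0.006 -0.005]
```

View pics/s18.png

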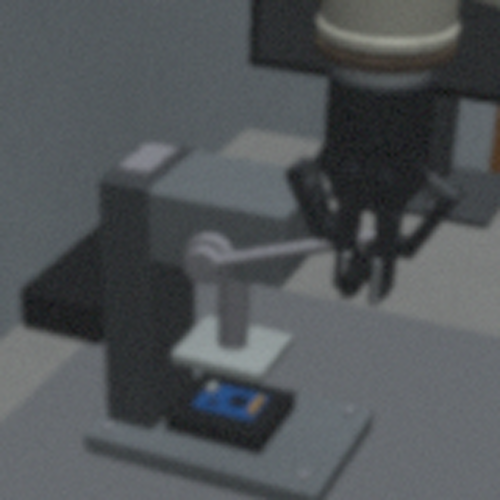

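Emit:
move_arm(
  rows=[
    [1,0.3,0,-0.2,0,0,0],
    [1,0.45,0,-0.5,0,0,0],
    [1,0.62,0,-0.9,0,0,0],
    [1,0.8,0,-1.3,0,0,0],
    [1,1,0,-1.7,0,0,0],
  ],
)

```text
time: 22.45
ee_pos: [557.3, -206.9, 295.1]
eef_rot: [[1.0, -0.006, -0.001], [-0.006, -1.0, 0.0], [-0.001, -0.0, -1.0]]
ft_force: [-7.6, -1.0, 2.0]
width: 17.0
```

```bash
python3 - <<'E'
from h import *
g=imaging.grab_frame("side");a=cv2.resize(g["pixels"][60:220,270:430],(500,500),interpolation=2)
cv2.imwrite("pics/s19.png",a)
E
python3 go.py 0 0 0 0
```

```text
t 22.5 pos [ 557.6 -206.9  295.7] yaw -0.006 F [-6.   2.   3.3] w 16.4 q [-0.48  0.18  1.32  0.    1.64 -0.48]
shift cm [-55.88 -20.37  29.56] turn [-0.    -0.    -0.006]
```

View pics/s19.png

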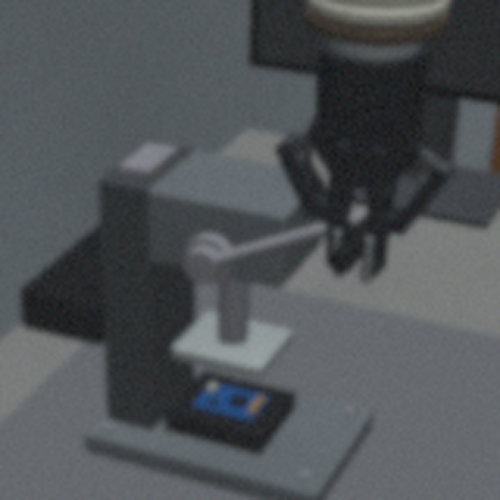

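Emit:
move_arm(
  rows=[
    [1,0.1,0,-0.2,0,0,0],
    [1,0.2,0,-0.45,0,0,0],
    [1,0.3,0,-0.7,0,0,0],
    [1,0.3,0,-0.7,0,0,0],
  ],
)

```text
time: 22.9
ee_pos: [560.2, -206.9, 301.3]
eef_rot: [[1.0, -0.006, -0.001], [-0.006, -1.0, 0.001], [-0.001, -0.001, -1.0]]
ft_force: [-7.3, 1.5, -1.3]
width: 16.6
```

Emit:
move_arm(
  rows=[
    [1,0,0,-0.2,0,0,0],
    [1,0,0,-0.4,0,0,0],
    [1,0,0,-0.4,0,0,0],
  ],
)

```text
time: 23.2
ee_pos: [560.5, -206.9, 302.2]
eef_rot: [[1.0, -0.006, -0.004], [-0.006, -1.0, 0.003], [-0.004, -0.003, -1.0]]
ft_force: [5.7, -2.4, -33.5]
width: 16.8
```

Upper stop reached (33 N downward on the tool). Relax, open slowly, and lift off.

Emit:
move_arm(
  rows=[
    [1,0,0,0.2,0,0,0],
    [0.7,0,0,0.2,0,0,0],
    [0.3,0,0,0.2,0,0,0],
    [0,0,0,0.2,0,0,0],
    [0,0,0,0.2,0,0,0],
  ],
)

```text
time: 23.7
ee_pos: [560.6, -207.1, 304.3]
eef_rot: [[1.0, -0.006, 0.001], [-0.006, -1.0, -0.001], [0.001, 0.001, -1.0]]
ft_force: [-0.6, 0.1, 0.3]
width: 68.0
```

Emit:
move_arm(
  rows=[
    [0,0,0,-0.5,0,0,0],
    [0,0,0,-3,0,0,0],
    [0,0,0,-6,0,0,0],
    [0,0,0,-9.5,0,0,0],
    [0,0,0,-9.5,0,0,0],
  ],
)

```text
time: 24.2
ee_pos: [560.7, -207.2, 404.0]
eef_rot: [[1.0, -0.006, 0.006], [-0.006, -1.0, -0.003], [0.006, 0.003, -1.0]]
ft_force: [-0.3, 0.0, 0.1]
width: 85.5
```

```bash
python3 - <<'E'
from h import *
s=monitor.read_state();f=imaging.grab_frame("wrist");T=Twrist(s,f);cv2.imwrite("pics/w20.png",f["pixels"]);np.save("T1.npy",T)
print(proj([(561.8,-169.8,302),(562.3,-271,302)],f,T))
g=imaging.grab_frame("side");cv2.imwrite("pics/s20.png",g["pixels"])
E
python3 go.py 400 -207 400 0
```

```text
[[314.69440657 192.66063504]
 [316.63478683 338.61421243]]
t 24.3 pos [ 560.5 -207.1  399.5] yaw -0.006 F [ 0.5  0.1 -0.9] w 85.3 q [-0.48  0.19  1.1   0.    1.84 -0.48]
shift cm [-16.05   0.08  -0.08] turn [ 0.001 -0.001 -0.006]
```

View pics/w20.png

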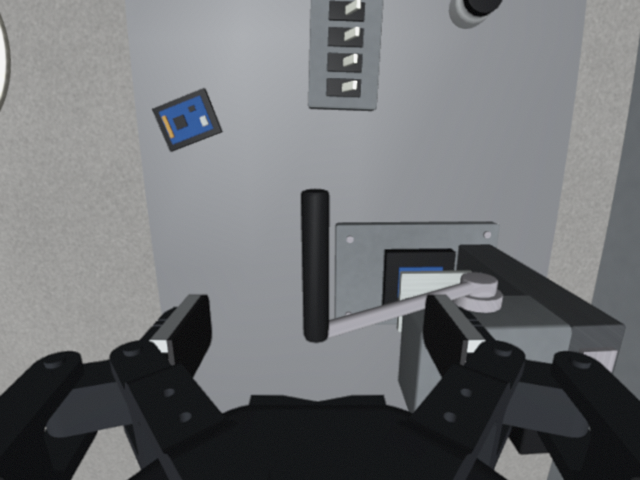

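View pics/s20.png

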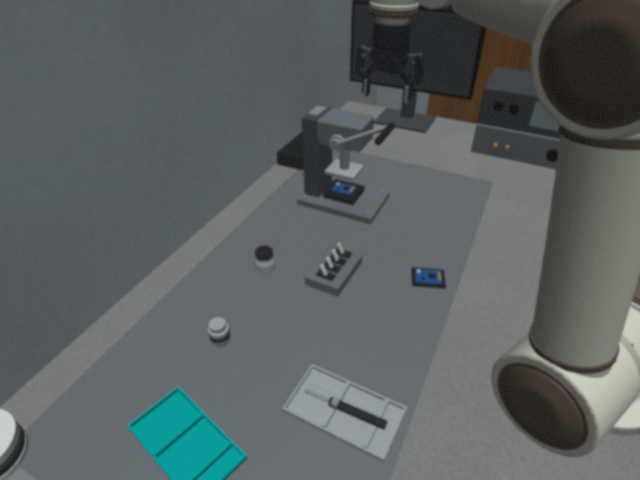

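Final pictures: the bar is back at its starting place (within a pixel or two in the wrist view and the same in the side view), all four levers lean away, the stylus is in the tray and the bystanders are unmoved. Handing in.

```bash
python3 -c "
from workcell import hand_in; print(hand_in())"
```

```text
the job is handed in; nothing more can be done
None
```

I did all the steps in order and handed the job in at about 24 s; no verdict was reported.

- **Switch:** I pushed the outermost lever on the right (seen from the arm) over with the stylus tip until it met its stop (about 16 N). The pictures afterwards show all four levers leaning away.
- **Stylus:** I laid it back across the tray's rests and let go. The last side picture shows it lying inside the walls.
- **Press handle, down:** I gripped the bar and took it to its stop, where the force jumped from about 12 to 27 N. The lever's slope in the side picture matched 1.1 rad. I held it there for just over 1 s.
- **Press handle, up:** I eased it up at about 0.4 rad/s until it met the upper stop, then let go. The last pictures show the bar back where it started.
- **Bystanders:** The lens, jar and spare board show no visible movement in the last pictures.

**What went off plan:** My path for the bar was a few millimetres off. It slid about 10 mm in the jaws on the way down, and there were sideways forces of up to 30 N on the way down and up to 26 N on the way up. The forces stayed under the limits and the bar stayed gripped in the pictures and readings. I did not measure the handle angle or speed directly, so both come from arm position, force and pictures.

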